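# Close up the split bearings of a drive-shaft unit

## Task

Close up this overhauled drive-shaft unit: take every yellow dust cover off the bearings and nest them all in one upright stack on the spare cover standing on the bench, and seat each bearing cap fully down on its own lower half, the one with the same paint colour, paint mark above paint mark. Twist the oil filler cap clockwise until it is fully shut, and leave the tools, the carton, the jar and everything else on the bench where they lie.

Things in the scene. Friction and masses are not known exactly. Their poses are not given: they have to be found in the camera images.
- shaft_unit: Fixed drive-shaft unit: bed plate 124 x 385 x 12 mm (y -225 to 160 mm); a 16 mm shaft along its y, axis 52 mm up, with bearings 40 mm across, 24 mm long at y = 110, 10, -90 in three pedestals (38 mm deep in y, 124 in x; colours change places); pulley 58 mm across at y 183 to 203; oil pot 54 mm across at y -190. Origin on the bench under the shaft.
- seat_green (a point): Seat on the pedestal whose -x end bears a green paint mark: centre of its joint plane, on the shaft axis 52 mm above the bench; x across the shaft, y along it, z up. Joint faces |x| 21.5 to 50 mm; the bearing stands 20 mm above them. On each a round-nosed key, 6 mm wide in y, 6 mm high, |x| 38 to 48: at -x 8 mm to -y, at +x in the middle. A wrong or turned cap stays up on the keys.
- cap_green: Loose grey bearing cap, green paint mark on its -x ear, 0.35 kg: 100 mm (x) x 38 (y) x 44 high, hollow arch below; stands on its feet on the bench. Origin: centre of underside. Slots 9 mm wide under the feet fit the keys of seat_green; seated, origin and axes agree with it. Grip across y, 24 to 44 mm up, at x = 0 (the shaft lies below: its top is 8 mm above the seated underside).
- cap_green_mark (a point): Point at the marked (-x) outer end of cap_green's underside, 50 mm from its origin; seated, it lies at x = -50 mm of seat_green.
- seat_red (a point): Seat on the pedestal whose -x end bears a red paint mark: centre of its joint plane, on the shaft axis 52 mm above the bench; x across the shaft, y along it, z up. Joint faces |x| 21.5 to 50 mm; the bearing stands 20 mm above them. On each a round-nosed key, 6 mm wide in y, 6 mm high, |x| 38 to 48: at -x 8 mm to +y, at +x in the middle. A wrong or turned cap stays up on the keys.
- cap_red: Loose grey bearing cap, red paint mark on its -x ear, 0.35 kg: 100 mm (x) x 38 (y) x 44 high, hollow arch below; stands on its feet on the bench. Origin: centre of underside. Slots 9 mm wide under the feet fit the keys of seat_red; seated, origin and axes agree with it. Grip across y, 24 to 44 mm up, at x = 0 (the shaft lies below: its top is 8 mm above the seated underside).
- cap_red_mark (a point): Point at the marked (-x) outer end of cap_red's underside, 50 mm from its origin; seated, it lies at x = -50 mm of seat_red.
- seat_blue (a point): Seat on the pedestal whose -x end bears a blue paint mark: centre of its joint plane, on the shaft axis 52 mm above the bench; x across the shaft, y along it, z up. Joint faces |x| 21.5 to 50 mm; the bearing stands 20 mm above them. On each a round-nosed key, 6 mm wide in y, 6 mm high, |x| 38 to 48: at -x 8 mm to +y, at +x 8 mm to +y. A wrong or turned cap stays up on the keys.
- cap_blue: Loose grey bearing cap, blue paint mark on its -x ear, 0.35 kg: 100 mm (x) x 38 (y) x 44 high, hollow arch below; stands on its feet on the bench. Origin: centre of underside. Slots 9 mm wide under the feet fit the keys of seat_blue; seated, origin and axes agree with it. Grip across y, 24 to 44 mm up, at x = 0 (the shaft lies below: its top is 8 mm above the seated underside).
- cap_blue_mark (a point): Point at the marked (-x) outer end of cap_blue's underside, 50 mm from its origin; seated, it lies at x = -50 mm of seat_blue.
- cover_0: Yellow dust cover, 70 g: hollow tapered hood, open below, rim 64 mm across, flat top 49 mm across at 46 mm up, wall 3 mm, then a round knob 24 mm across, 26 mm high; rim notched for the shaft. Origin: centre of rim plane, z up. Lift straight up. Put over another it rests on that one's knob, 30 mm higher. The spare one: stands on the bench.
- cover_1: Yellow dust cover, 70 g: hollow tapered hood, open below, rim 64 mm across, flat top 49 mm across at 46 mm up, wall 3 mm, then a round knob 24 mm across, 26 mm high; rim notched for the shaft. Origin: centre of rim plane, z up. Lift straight up. Put over another it rests on that one's knob, 30 mm higher. Sits over a bearing, rim 52 mm above the bench, or is absent.
- cover_2: Yellow dust cover, 70 g: hollow tapered hood, open below, rim 64 mm across, flat top 49 mm across at 46 mm up, wall 3 mm, then a round knob 24 mm across, 26 mm high; rim notched for the shaft. Origin: centre of rim plane, z up. Lift straight up. Put over another it rests on that one's knob, 30 mm higher. Sits over a bearing, rim 52 mm above the bench, or is absent.
- cover_3: Yellow dust cover, 70 g: hollow tapered hood, open below, rim 64 mm across, flat top 49 mm across at 46 mm up, wall 3 mm, then a round knob 24 mm across, 26 mm high; rim notched for the shaft. Origin: centre of rim plane, z up. Lift straight up. Put over another it rests on that one's knob, 30 mm higher. Sits over a bearing, rim 52 mm above the bench, or is absent.
- filler_cap (a joint): Black quarter-turn oil filler cap on the oil pot, captive: 0 = fully shut (finger bar along the shaft), up to 1.5 rad open; grows anticlockwise seen from above, so clockwise shuts it. Slight friction (0.08 N m), stays where it is left; solid stop at 0.
- filler_grip (a point): Middle of the filler cap's finger bar, on the turning axis, 102 mm above the bench. Bar 14 mm thick, 44 mm long, 24 mm high (12 mm above and below this point), on a disc 46 mm across. The point turns with the cap: the bar lies along its y axis.
- carton: Bystander, not to be disturbed: small brown carton, 111 x 70 x 50 mm. Origin: centre of its underside.
- terminal_jar: Bystander, not to be disturbed: cream jar with a yellow lid, 55 mm across, 70 mm high. Origin: centre of its underside.
Things that resemble listed ones, but are neither listed nor needed, are in the scene too. Leave any purple look-alike of the cover_3 alone.

How it is judged:
By the outcome, as a careful person would: the job done as asked, in the order asked, and still so for the second after the job is handed in, with the robot touching nothing.
Of cover_1, cover_2, cover_3 only 2 to 3 are there at a start; the rules pass over those that are not, and their reading is None.
At some moment in a run one of cap_green, cap_red, cap_blue may be knocked a few centimetres aside while the robot is not near it.
Once in a run the grip may slacken for a moment while it holds something.
It also fails if it takes over 210 s, if anything falls off the work surface, if the arm or the gripper's body presses on something with over 40 N, if the wrist force passes 120 N, or if a joint passes its speed limit or range.

## Robot

A 6-joint arm with a two-finger parallel gripper is mounted at the origin on a cart in front of the work surface, level with it; the furniture and walls round the work are solid. World frame = base frame: x ahead of the robot, y to its left, z up, the work surface at z = 0. Lengths are in m, angles in rad, forces in N, time in s.
With the tool pointing down it reaches from about 0.35 to 0.95 m from the base axis. Payload 17.4 kg.
Tool frame: the origin (TCP) lies on the mounting face of the last link; the fingertips stand 186 mm ahead of it and the grasp point (between the pads) lies 167 mm ahead of it; z points along the fingers, y is the direction in which the jaws open and shut (so a half turn about z gives the same grasp; the last joint's range is limited). The gripper opens to 93 mm and grips with 3 to 60 N. Pads are 15 mm wide; open, the fingers measure 128 mm over their backs; the gripper's body (75 mm by 188 mm) begins 65 mm behind the grasp point.
Start: joints at [-1.377, 0.116, 1.442, -0, 1.584, -0.038], TCP at [0.155, -0.657, 0.405] pointing down, gripper open.
Joint ranges: [-2.83, 2.83], [-0.83, 2.19], [0.07, 2.5], [-1.14, 4.28], [0.01, 3], [-2.97, 2.97]. Speed limits (rad/s): [1.89, 1.89, 2.22, 3.14, 3.14, 3.14].

## Interface

Orientations are given as a rotation vector (axis times angle).
In Python, from cell import bot gives the robot as it stands. The module is installed in compiled form; this text tells all that it offers.
- The arm moves only by the tool jog_arm, never from a script. Its argument "moves" is a list of rows, each a list of 5 numbers: the shift along the tool's x, y, z in cm, then the turn about the tool's z in rad, then the finger opening in cm, from 0 to 9.3. A call has 1 to 12 rows; each row shifts and turns the commanded pose from where the row before left it, along the tool's axes as they then stand; what a row does not reach is not made up. A row lasts 1/8 s, in which the tool goes at most 62.5 mm and 10.7 degrees, less where a joint would pass 70% of its speed; a pose out of reach is approached as far as the arm can. A call is refused whole if a number of a shift passes 6.25 or a number of a turn 0.188, either way. A call with a gripper value outside its range is refused whole. The fingers move at their own pace and stop on an object; "force" is the grip in N (left out, the last holds). Time passes only in rows, so rows that do not move let the fingers close. It gives the time, the measured TCP pose, the force and the opening at its end, in the units of the state.
- bot.observe(): the state, without advancing time (a new reading comes with each control period).
- bot.capture(name): name is "scene" or "side" or "wrist"; returns a dict with "color" (384x512x3 uint8, red, green, blue), "mtx" (3x3 intrinsics, pixels), "R" (3x3) and "t" (3): a world point X has camera coordinates R X + t; the wrist camera has in their place "mount" (4x4, takes a point from camera to tool coordinates, whose origin is the TCP and whose axes are the flange's). Camera axes: x right, y down, z forward; pixel columns grow to the right and rows downward; lengths in m; the calibration is good to about 2 mm. A picture is of the moment at which its call begins: read the wrist's pose just before it. There is no depth.
- bot.finish_job(): hands the job in, once; it reports no verdict.
The state is a dict: "clock": time; "q": joint angles; "dq": joint speeds; "effort": joint torques, N m; "tool_pos": TCP position; "ee_rot": TCP orientation; "force": force on the tool from outside, world axes, zero at the start; "moment": the same for the moment, N m; "grip_width": finger opening in m.
Only numpy, scipy, OpenCV 4.12 (cv2) and the standard library are available. Lean on these libraries where they do the work, as an engineer would, in place of code of your own. Each camera call takes 0.05 s, during which the arm holds its last target.

## Working session

There is one attempt and no reset: what is moved stays moved. The work goes in short steps, Python scripts to look and compute and a tool call to move; the robot and the scene stay as the last step left them, time stands still between calls to the robot, and variables do not carry over. Pictures are saved under pics/ and viewed, and the job is handed in when it is done.

Besides the shell and the picture viewer there is one more tool, called after "Request:" in YAML: its name, and indented under it one key for each argument. jog_arm: Moves the arm, as the interface text tells. Its arguments: {"type":"object","properties":{"moves":{"type":"array"},"force":{"type":"number"}},"required":["moves"]}

```bash
mkdir -p pics; ls; python3 - <<'E'
from cell import bot
import cv2,numpy as np
print(bot.observe())
for n in ["scene","side","wrist"]:
    c=bot.capture(n); cv2.imwrite(f"pics/{n}0.png",c["color"][:,:,::-1])
    print(n,{k:np.round(v,4).tolist() for k,v in c.items() if k!="color"})
E
```

```text
pics
{'clock': 0.0, 'q': array([-1.37682554e+00,  1.16504217e-01,  1.44229868e+00, -4.29383885e-06,
        1.58400530e+00, -3.77899341e-02]), 'dq': array([-0.00105765,  0.00061467,  0.00045169,  0.00021057,  0.00084921,
        0.00071659]), 'effort': array([ 2.08485005e-05, -7.21267819e+01, -6.22612166e+01,  7.80829880e-02,
        2.37786962e-02, -1.09262023e-04]), 'tool_pos': array([ 0.15504076, -0.65696135,  0.40397201]), 'ee_rot': array([-3.11931981e+00, -3.63094518e-01,  1.55615831e-04]), 'force': array([-0.10612413,  0.33894906, -0.45995728]), 'moment': array([-0.05279509, -0.01243451, -0.01326064]), 'grip_width': 0.09337830828002942}
scene {'mtx': [[409.4207, 0.0, 258.0833], [0.0, 409.4207, 187.6622], [0.0, 0.0, 1.0]], 'R': [[-0.7729, -0.6344, -0.0087], [-0.4449, 0.5516, -0.7056], [0.4524, -0.5415, -0.7086]], 't': [0.4248, 0.254, 1.2487]}
side {'mtx': [[441.6095, 0.0, 245.9771], [0.0, 441.6095, 197.6718], [0.0, 0.0, 1.0]], 'R': [[-0.9951, -0.0991, -0.0062], [-0.0546, 0.5982, -0.7995], [0.083, -0.7952, -0.6007]], 't': [0.4994, 0.0447, 1.3891]}
wrist {'mtx': [[265.5184, 0.0, 257.9959], [0.0, 265.5184, 193.5124], [0.0, 0.0, 1.0]], 'mount': [[0.0002, -0.9546, -0.298, 0.0848], [1.0, 0.0004, -0.0006, -0.0001], [0.0007, -0.298, 0.9546, 0.0201], [0.0, 0.0, 0.0, 1.0]]}
```

View pics/scene0.png

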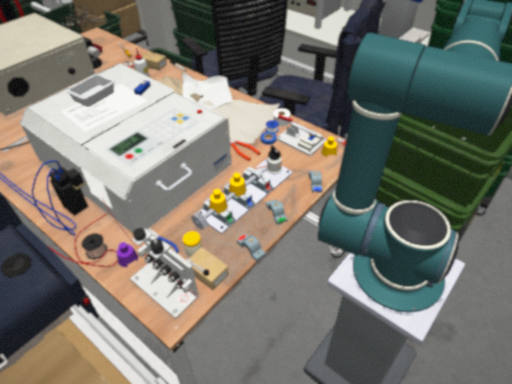

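View pics/side0.png

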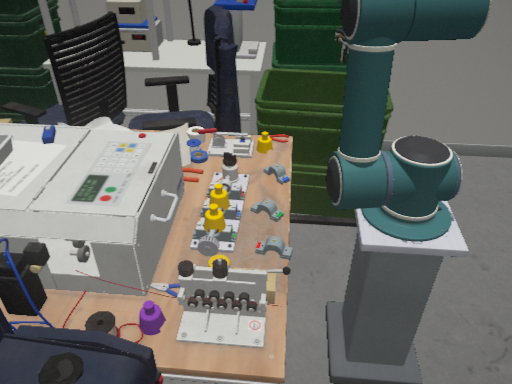

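View pics/wrist0.png

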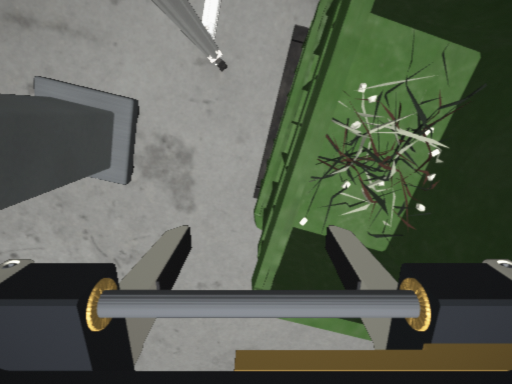

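```bash
python3 - <<'E'
import cv2
a=cv2.imread("pics/scene0.png")[110:310,110:350]; cv2.imwrite("pics/scene0c.png",cv2.resize(a,None,fx=3.3,fy=3,interpolation=3)[:600,:800])
a=cv2.imread("pics/side0.png")[120:300,130:310]; cv2.imwrite("pics/side0c.png",cv2.resize(a,None,fx=3.3,fy=3.3,interpolation=3))
E
```

```text
(no output)
```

View pics/scene0c.png

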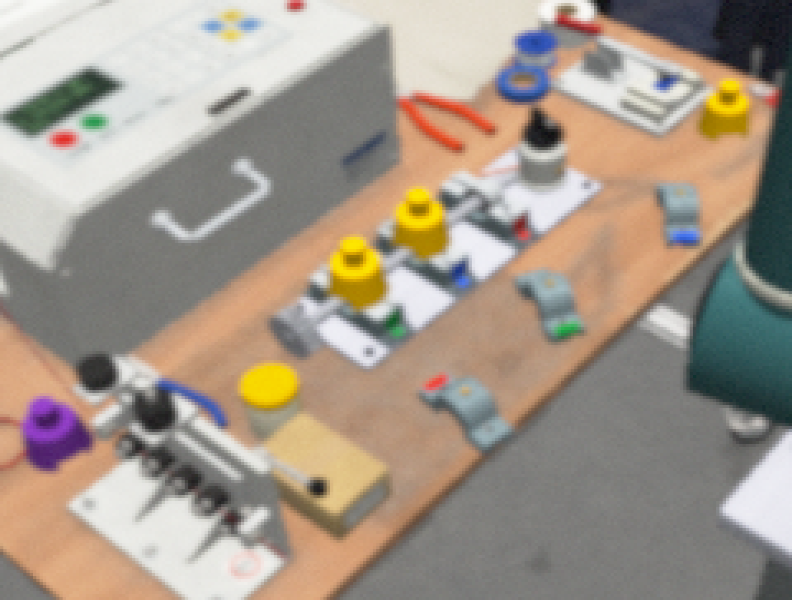

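View pics/side0c.png

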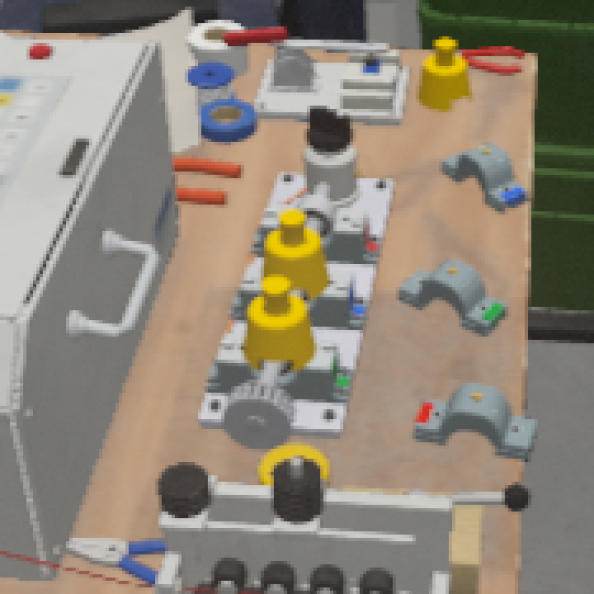

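```bash
cat > h.py <<'E'
import numpy as np, cv2
from scipy.spatial.transform import Rotation as Ro
from cell import bot
def cap(name,save=None):
    o=bot.observe(); c=bot.capture(name)
    if name=="wrist":
        T=np.eye(4);T[:3,:3]=Ro.from_rotvec(o["ee_rot"]).as_matrix();T[:3,3]=o["tool_pos"]
        M=T@c["mount"]; c["R"]=M[:3,:3].T; c["t"]=-M[:3,:3].T@M[:3,3]
    if save: cv2.imwrite(f"pics/{save}.png",c["color"][:,:,::-1])
    return c
def ray(c,uv):
    d=c["R"].T@(np.linalg.inv(c["mtx"])@[uv[0],uv[1],1]); return -c["R"].T@c["t"], d/np.linalg.norm(d)
def onz(c,uv,z):
    o,d=ray(c,uv); return o+d*(z-o[2])/d[2]
def tri(c1,u1,c2,u2):
    o1,d1=ray(c1,u1);o2,d2=ray(c2,u2)
    A=np.stack([d1,-d2],1); s=np.linalg.lstsq(A,o2-o1,rcond=None)[0]
    p,q=o1+s[0]*d1,o2+s[1]*d2; return (p+q)/2,np.linalg.norm(p-q)
def proj(c,X):
    p=c["mtx"]@(c["R"]@np.asarray(X,float)+c["t"]); return p[:2]/p[2]
H={"yellow":((20,170,120),(32,255,255)),"red":((0,190,120),(6,255,255)),"green":((55,150,80),(78,255,255)),"blue":((105,150,100),(125,255,255)),"purple":((130,120,80),(160,255,255))}
def blobs(c,col,amin=8):
    hsv=cv2.cvtColor(c["color"],cv2.COLOR_RGB2HSV); m=cv2.inRange(hsv,*[np.array(x,np.uint8) for x in H[col]])
    n,l,s,ce=cv2.connectedComponentsWithStats(m)
    return [(np.round(ce[i],1).tolist(),s[i].tolist()) for i in range(1,n) if s[i,4]>=amin],l
E
python3 - <<'E'
from h import *
cs=cap("scene");cd=cap("side")
for n,c in (("scene",cs),("side",cd)):
    for k in H:
        print(n,k,[b for b in blobs(c,k)[0]])
E
```

```text
scene yellow [([127.5, 52.7], [126, 51, 4, 5, 10]), ([329.5, 146.8], [322, 136, 15, 20, 210]), ([237.0, 184.0], [230, 173, 15, 23, 260]), ([217.6, 200.5], [210, 189, 16, 24, 284]), ([191.1, 238.2], [183, 231, 17, 15, 211])]
scene red [([249.5, 147.2], [239, 143, 20, 11, 32]), ([239.6, 152.0], [232, 144, 17, 16, 40])]
scene green [([281.3, 219.6], [279, 218, 6, 4, 14])]
scene blue [([141.3, 87.6], [136, 83, 13, 10, 63]), ([272.4, 123.8], [268, 121, 10, 6, 46]), ([268.0, 140.1], [262, 136, 13, 7, 36]), ([56.5, 176.0], [55, 175, 4, 3, 8]), ([317.4, 188.9], [315, 188, 6, 3, 14]), ([248.6, 201.6], [247, 199, 4, 6, 16]), ([172.2, 244.4], [169, 242, 7, 6, 8])]
scene purple [([125.4, 253.9], [117, 243, 20, 23, 307])]
side yellow [([264.0, 142.9], [257, 131, 15, 23, 234]), ([216.2, 208.9], [204, 184, 25, 48, 735]), ([217.2, 259.2], [209, 255, 20, 12, 90])]
side red [([274.1, 135.8], [271, 135, 7, 2, 8]), ([258.2, 244.8], [257, 243, 3, 5, 9])]
side green [([278.9, 214.0], [277, 212, 5, 5, 11])]
side blue [([233.8, 2.7], [214, 0, 43, 6, 195]), ([135.0, 24.3], [118, 20, 30, 7, 76]), ([48.2, 132.7], [43, 127, 11, 11, 76]), ([193.5, 142.2], [187, 140, 13, 6, 55]), ([284.8, 178.3], [282, 177, 6, 4, 12]), ([21.5, 286.9], [4, 249, 47, 76, 250]), ([13.6, 328.6], [12, 327, 4, 5, 8])]
side purple [([150.6, 318.2], [140, 301, 25, 34, 618])]
```

```bash
python3 - <<'E'
from h import *
cs=cap("scene");cd=cap("side")
P=dict(spare_knob=((330.9,138),(265.2,132.7)),blue_knob=((236.4,174),(218.2,185.2)),green_knob=((217,191),(213.3,206.4)),
capG_mark=((281.8,219.7),(279,215)),capB_mark=((317.3,189.3),(285,179)),capR_mark=((241.5,237.3),(258.5,244.8)),
capG_top=((273.6,202.3),(267.6,201.8)),capB_top=((316,172.3),(276.7,165.5)),capR_top=((250.6,241),(274.5,240.3)),
pedG=((230.3,217.3),(233.3,235.8)),pedB=((249.4,201.3),(239,214)),pedR=((268.2,185.3),(242.4,193.6)),filler=((275,147),(229.4,155.8)))
for k,(a,b) in P.items():
    p,e=tri(cs,a,cd,b); print(k,np.round(p,3),round(e,4))
E
```

```text
spare_knob [ 0.463 -0.342  0.073] 0.0009
blue_knob [0.575 0.081 0.125] 0.002
green_knob [0.575 0.178 0.12 ] 0.0014
capG_mark [0.393 0.065 0.01 ] 0.0008
capB_mark [ 0.38  -0.131  0.011] 0.0019
capR_mark [0.445 0.212 0.017] 0.0
capG_top [0.431 0.061 0.06 ] 0.0079
capB_top [ 0.413 -0.168  0.045] 0.0053
capR_top [0.4   0.219 0.044] 0.0018
pedG [0.523 0.178 0.021] 0.0102
pedB [0.517 0.086 0.028] 0.0095
pedR [ 0.517 -0.019  0.027] 0.0067
filler [ 0.573 -0.129  0.102] 0.0115
```

Request:
jog_arm:
  moves:
    - [0, 0, 0, 0.116, 9.3]
    - [0, 0, 0, 0.116, 9.3]
    - [4, -4, 0, 0, 9.3]
    - [4, -4, 0, 0, 9.3]
    - [4, -4, 0, 0, 9.3]
    - [4, -4, 0, 0, 9.3]
    - [4, -5, 0, 0, 9.3]
    - [4, -5, 0, 0, 9.3]
    - [2.5, -5, 0, 0, 9.3]
    - [0, -5, 0, 0, 9.3]
    - [0, -5, 0, 0, 9.3]
    - [0, -5, 0, 0, 9.3]

```text
clock: 1.85
tool_pos: [0.4179, -0.1978, 0.4048]
ee_rot: [3.142, -0.001, 0.001]
force: [0.3, 0.3, 0.6]
grip_width: 0.0929
```

Request:
jog_arm:
  moves:
    - [0, -5, 0, 0, 9.3]
    - [0, -5, 0, 0, 9.3]
    - [0, -5, 0, 0, 9.3]
    - [0, -5, 0, 0, 9.3]
    - [0, -5, 0, 0, 9.3]
    - [0, 0, 0, 0, 9.3]
    - [0, 0, 0, 0, 9.3]

```text
clock: 2.72
tool_pos: [0.4183, 0.0504, 0.4048]
ee_rot: [3.141, 0.001, 0.0]
force: [1.1, -0.2, 0.2]
grip_width: 0.093
```

```bash
cat >> h.py <<'E'
def yaw(o=None):
    o=o or bot.observe(); R=Ro.from_rotvec(o["ee_rot"]).as_matrix(); return np.arctan2(R[1,0],R[0,0])
def to(x=None,y=None,gz=None,psi=None):
    """needed turn, then shift (cm) in tool axes after the turn; gz = grasp point height"""
    o=bot.observe(); p=o["tool_pos"]; ps=yaw(o); psi=ps if psi is None else psi
    x=p[0] if x is None else x; y=p[1] if y is None else y; gz=p[2]-.167 if gz is None else gz
    d=np.array([x-p[0],y-p[1]]); c,s=np.cos(psi),np.sin(psi)
    t=ps-psi
    print("turn %.3f  shift x %.2f y %.2f z %.2f cm | now"%(t,100*(c*d[0]+s*d[1]),100*(s*d[0]-c*d[1]),-100*(gz+.167-p[2])),np.round(p,4),round(ps,4),"gw",round(o["grip_width"],4),"F",np.round(o["force"],1),"t",round(o["clock"],2))
E
python3 - <<'E'
from h import *
c=cap("wrist","w1"); to()
for k in H: print(k,[b for b in blobs(c,k,20)[0]])
E
```

```text
turn 0.000  shift x 0.00 y -0.00 z -0.00 cm | now [0.4183 0.05   0.4048] -0.0008 gw 0.0932 F [ 0.2  0.3 -1. ] t 2.77
yellow [([226.1, 48.8], [200, 0, 52, 72, 745]), ([122.0, 32.5], [93, 2, 58, 71, 2353]), ([222.8, 26.9], [206, 5, 32, 40, 221]), ([8.8, 80.2], [0, 53, 22, 50, 854])]
red [([309.3, 100.4], [307, 99, 6, 4, 22]), ([143.1, 153.0], [135, 149, 17, 9, 96])]
green [([153.9, 96.4], [150, 94, 8, 6, 43]), ([246.1, 189.3], [238, 184, 17, 11, 87])]
blue [([3.0, 32.5], [0, 7, 8, 45, 238]), ([230.0, 92.5], [222, 92, 16, 2, 30]), ([231.6, 98.1], [228, 95, 8, 7, 51]), ([381.0, 197.6], [374, 190, 15, 16, 121])]
purple []
```

View pics/w1.png

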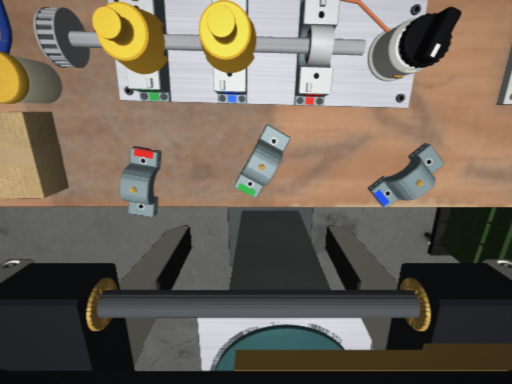

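```bash
python3 - <<'E'
from h import *
c=cap("wrist")
im=c["color"][:,:,::-1]
cv2.imwrite("pics/w1a.png",cv2.resize(im[0:115,90:290],None,fx=4,fy=4,interpolation=2))
cv2.imwrite("pics/w1b.png",cv2.resize(im[0:115,280:480],None,fx=4,fy=4,interpolation=2))
cv2.imwrite("pics/w1c.png",cv2.resize(im[110:225,90:290],None,fx=4,fy=4,interpolation=2))
for n,uv,z in [("bedL",(120,100),.012),("bedR",(412,107),.012),("shL",(76,39),.055),("shR",(350,47),.055),("knG",(114,28),.124),("knB",(222,28),.124)]:
    print(n,np.round(onz(c,uv,z),4))
E
```

```text
bedL [0.5166 0.2333 0.012 ]
bedR [ 0.5075 -0.155   0.012 ]
shL [0.5784 0.2508 0.055 ]
shR [ 0.5703 -0.0517  0.055 ]
knG [0.571  0.1744 0.124 ]
knB [0.571  0.0813 0.124 ]
```

View pics/w1a.png

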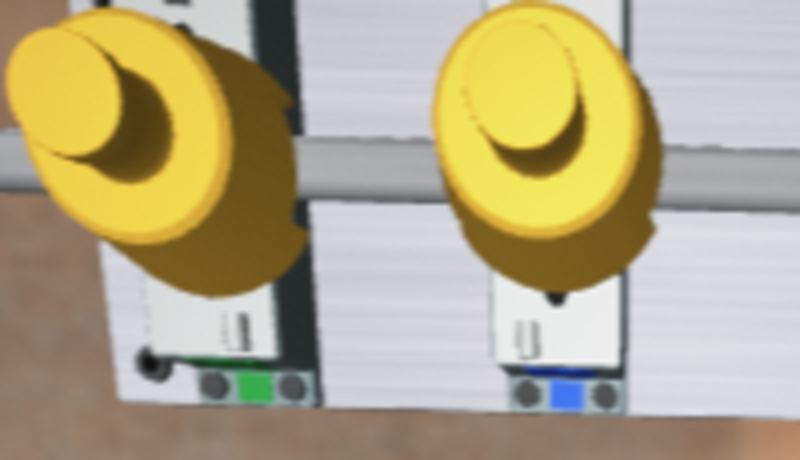

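View pics/w1b.png

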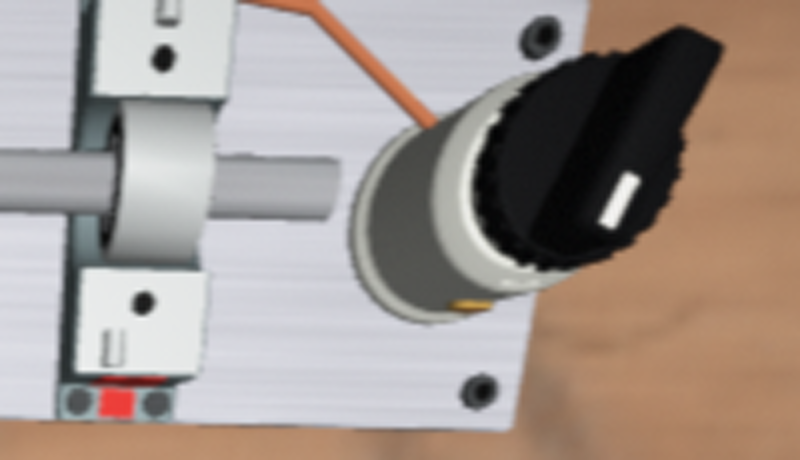

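View pics/w1c.png

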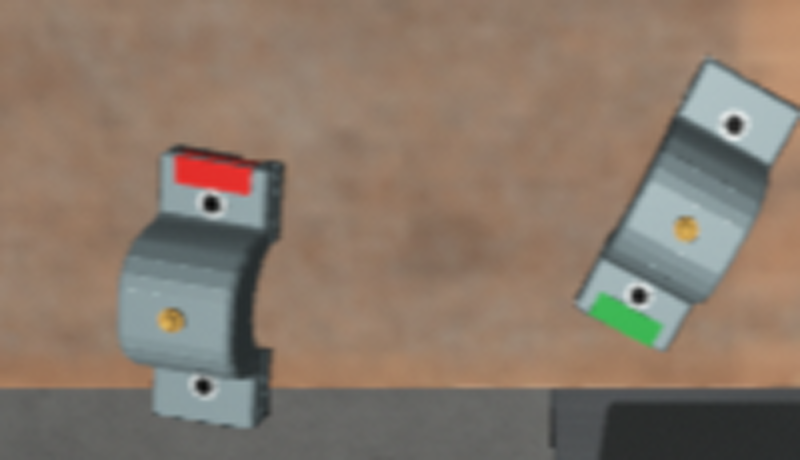

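```bash
python3 - <<'E'
from h import *
c=cap("wrist")
for n,uv,z in [("knG",(106,23),.124),("knB",(221,21),.124),("G1",(273.75,141),.015),("G2",(249.5,184),.015),("Gt",(261.5,167.25),.045),("R1",(142.5,161),.015),("R2",(140.5,206.5),.015),("Rt",(133,190),.045),("edge",(300,207),0),
 ("fill_a",(280+625/4,200/4),.114),("fill_b",(280+700/4,40/4),.114),("fdisc",(280+580/4,160/4),.09)]:
    print(n,np.round(onz(c,uv,z),4))
cs=cap("scene","s2")
to(0.577,0.178,.24,-.024)
E
```

```text
knG [0.5749 0.1802 0.124 ]
knB [0.5762 0.0816 0.124 ]
G1 [0.4632 0.0285 0.015 ]
G2 [0.402  0.0625 0.015 ]
Gt [0.4328 0.0456 0.045 ]
R1 [0.4357 0.2125 0.015 ]
R2 [0.3677 0.2244 0.015 ]
Rt [0.4021 0.2171 0.045 ]
edge [ 0.3611 -0.0144  0.    ]
fill_a [ 0.5557 -0.1128  0.114 ]
fill_b [ 0.5871 -0.123   0.114 ]
fdisc [ 0.5692 -0.1144  0.09  ]
turn 0.022  shift x 15.55 y -13.22 z -0.23 cm | now [0.4184 0.0496 0.4047] -0.0021 gw 0.0931 F [-0.9  0.2  1.3] t 2.92
```

Request:
jog_arm:
  moves:
    - [0, 0, 0, 0.022, 6]
    - [3.85, -3.3, 0, 0, 6]
    - [3.85, -3.3, 0, 0, 6]
    - [3.85, -3.3, 0, 0, 6]
    - [3.85, -3.3, 0, 0, 6]
    - [0, 0, 4, 0, 6]
    - [0, 0, 4, 0, 6]
    - [0, 0, 4, 0, 6]
    - [0, 0, 0, 0, 6]

```text
clock: 4.05
tool_pos: [0.5748, 0.1786, 0.2819]
ee_rot: [3.14, -0.037, -0.008]
force: [0.8, -0.4, 0.8]
grip_width: 0.06
```

```bash
python3 - <<'E'
from h import *
to(0.576,0.1802,.118,-.024); cap("wrist","w2"); cap("side","d2")
E
```

```text
turn 0.000  shift x 0.12 y -0.16 z -0.31 cm | now [0.5748 0.1786 0.2819] -0.0235 gw 0.06 F [ 0.8 -0.4  0.8] t 4.05
```

View pics/w2.png

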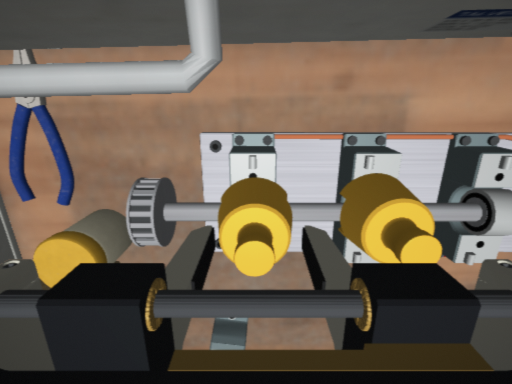

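Request:
jog_arm:
  moves:
    - [0.1, -0.1, -0.45, 0, 6]
    - [0, 0, 0, 0, 2]
    - [0, 0, 0, 0, 2]
    - [0, 0, 0, 0, 1]
    - [0, 0, 0, 0, 1]
    - [0, 0, 0, 0, 1]
    - [0, 0, -2, 0, 1]
    - [0, 0, -3, 0, 1]
    - [0, 0, -4, 0, 1]
    - [0, 0, -5, 0, 1]
  force: 25

```text
clock: 5.4
tool_pos: [0.5758, 0.18, 0.4314]
ee_rot: [3.141, -0.035, -0.0]
force: [-0.4, 0.2, 0.8]
grip_width: 0.0232
```

```bash
python3 - <<'E'
from h import *
to(0.463,-0.342); c=cap("scene","s3"); cap("wrist","w3")
im=cv2.imread("pics/s3.png")[110:250,180:350]; cv2.imwrite("pics/s3c.png",cv2.resize(im,None,fx=4,fy=4,interpolation=2))
E
```

```text
turn 0.000  shift x -10.12 y 52.44 z -0.00 cm | now [0.5758 0.18   0.4314] -0.0222 gw 0.0232 F [-0.4  0.2  0.8] t 5.4
```

View pics/s3c.png

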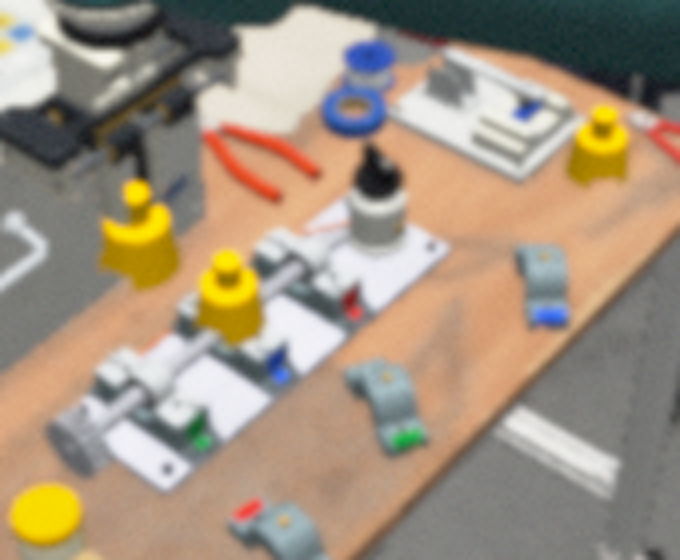

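View pics/w3.png

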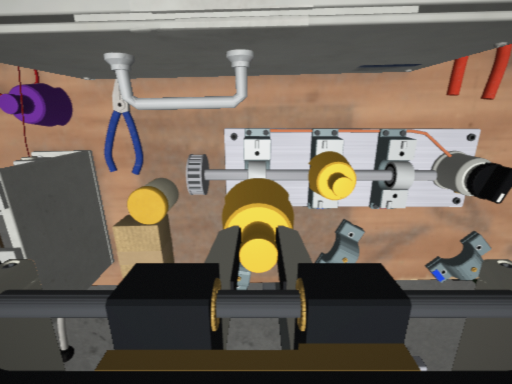

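Request:
jog_arm:
  moves:
    - [-2.1, 5.4, 0, 0, 1]
    - [-2.1, 5.4, 0, 0, 1]
    - [-2.1, 5.4, 0, 0, 1]
    - [-2.1, 5.4, 0, 0, 1]
    - [-2.1, 5.4, 0, 0, 1]
    - [-2.1, 5.4, 0, 0, 1]
    - [-2.1, 5.4, 0, 0, 1]
    - [-2.1, 5.4, 0, 0, 1]
    - [0, 0, 0, 0, 1]
    - [0, 0, 0, 0, 1]

```text
clock: 6.75
tool_pos: [0.3986, -0.2479, 0.4297]
ee_rot: [3.141, -0.036, 0.001]
force: [1.1, 0.7, -0.8]
grip_width: 0.0236
```

```bash
python3 - <<'E'
from h import *
to(0.463,-0.342); c=cap("wrist","w4")
E
```

```text
turn 0.000  shift x 6.66 y 9.26 z -0.00 cm | now [ 0.3986 -0.2479  0.4297] -0.0229 gw 0.0236 F [ 1.1  0.7 -0.8] t 6.75
```

View pics/w4.png

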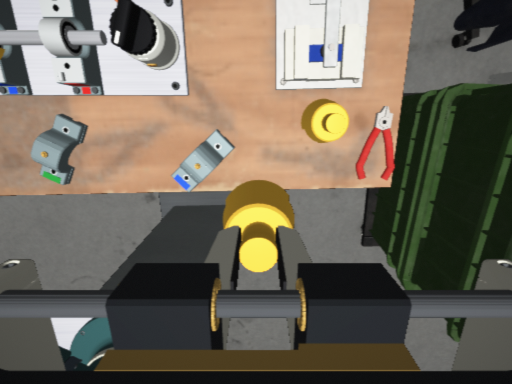

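```bash
python3 - <<'E'
from h import *
c=cap("wrist")
im=c["color"][:,:,::-1]; cv2.imwrite("pics/w4c.png",cv2.resize(im[80:200,160:360],None,fx=4,fy=4,interpolation=2))
print(onz(c,(335,122),.072)); 
E
```

```text
[ 0.46830296 -0.34284628  0.072     ]
```

View pics/w4c.png

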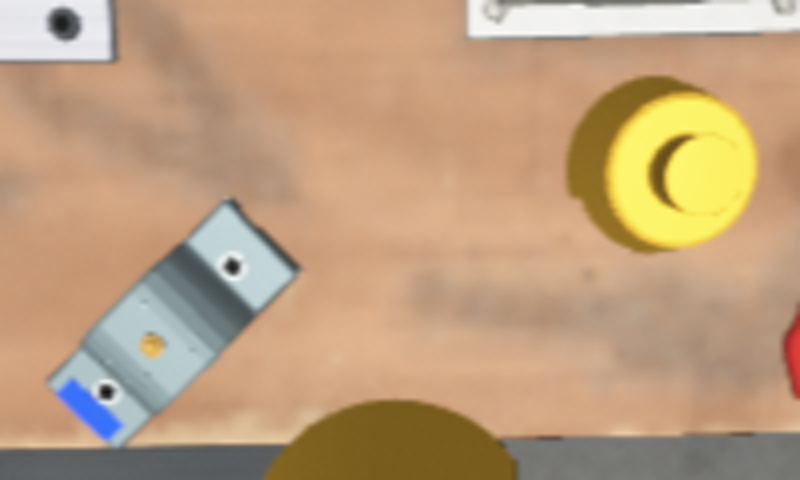

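```bash
python3 - <<'E'
from h import *
c=cap("wrist")
print(onz(c,(336,123.5),.072),onz(c,(330.3,122.8),.046)); 
# blue cap holes
for uv in [(218,146.7),(186.7,178)]: print(onz(c,uv,.015))
print(onz(c,(198,166.5),.045))
to(.466,-.3435,.22)
E
```

```text
[ 0.46671724 -0.34382405  0.072     ] [ 0.4664581  -0.34356578  0.046     ]
[ 0.43423954 -0.18811785  0.015     ]
[ 0.38776011 -0.1371558   0.015     ]
[ 0.41120157 -0.16303599  0.045     ]
turn 0.000  shift x 6.88 y 9.51 z 4.25 cm | now [ 0.3991 -0.247   0.4295] -0.0204 gw 0.0235 F [-0.5 -0.4 -0.2] t 6.9
```

Request:
jog_arm:
  moves:
    - [3.44, 4.75, 0, 0, 1]
    - [3.44, 4.75, 0, 0, 1]
    - [0, 0, 4, 0, 1]
    - [0, 0, 4, 0, 1]
    - [0, 0, 3, 0, 1]
    - [0, 0, 0, 0, 1]

```text
clock: 7.65
tool_pos: [0.4657, -0.3434, 0.3172]
ee_rot: [-3.139, 0.032, 0.005]
force: [0.2, 0.3, 0.5]
grip_width: 0.0231
```

```bash
python3 - <<'E'
from h import *
to(.4665,-.3437,.0975); c=cap("wrist","w5"); cap("side","d5")
im=cv2.imread("pics/d5.png")[80:200,200:330]; cv2.imwrite("pics/d5c.png",cv2.resize(im,None,fx=4,fy=4,interpolation=2))
E
```

```text
turn 0.000  shift x 0.08 y 0.03 z 5.27 cm | now [ 0.4657 -0.3434  0.3172] -0.0205 gw 0.0231 F [0.2 0.3 0.5] t 7.65
```

View pics/d5c.png

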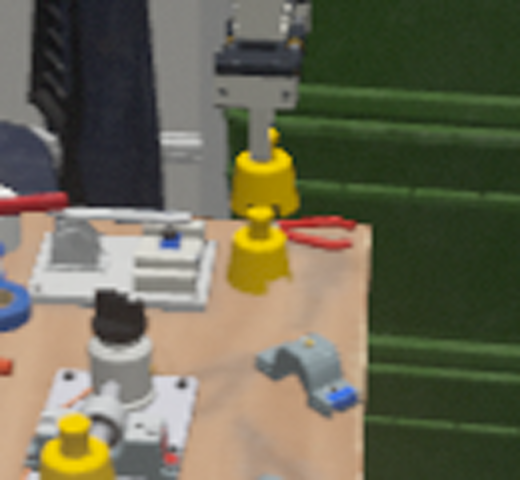

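Request:
jog_arm:
  moves:
    - [0.08, 0, 2, 0, 1]
    - [0, 0, 1.5, 0, 1]
    - [0, 0, 1, 0, 1]
    - [0, 0, 0.6, 0, 1]
    - [0, 0, 0, 0, 1]

```text
clock: 8.38
tool_pos: [0.4662, -0.3446, 0.2682]
ee_rot: [3.141, -0.035, 0.0]
force: [1.0, -0.2, -0.8]
grip_width: 0.0235
```

```bash
python3 - <<'E'
from h import *
to(.4665,-.3437,.0975)
E
```

```text
turn 0.000  shift x 0.03 y -0.09 z 0.37 cm | now [ 0.4662 -0.3446  0.2682] -0.0222 gw 0.0235 F [ 1.  -0.2 -0.8] t 8.38
```

Request:
jog_arm:
  moves:
    - [0, 0, 0.3, 0, 1]
    - [0, 0, 0.1, 0, 1]
    - [0, 0, 0, 0, 1]

```text
clock: 8.75
tool_pos: [0.4665, -0.3449, 0.2674]
ee_rot: [3.139, -0.035, 0.005]
force: [-5.6, 5.6, 25.9]
grip_width: 0.023
```

```bash
python3 - <<'E'
from h import *
to(.4665,-.3437,.0975)
E
```

```text
turn 0.000  shift x -0.01 y -0.12 z 0.29 cm | now [ 0.4665 -0.3449  0.2674] -0.0222 gw 0.023 F [-5.6  5.6 25.9] t 8.75
```

Request:
jog_arm:
  moves:
    - [0, 0, -0.25, 0, 1]
    - [0, 0, 0, 0, 5]
    - [0, 0, 0, 0, 5]
    - [0, 0, 0, 0, 5]
    - [0, 0, -2, 0, 5]
    - [0, 0, -4, 0, 5]
    - [0, 0, -5, 0, 5]
    - [0, 0, -5, 0, 5]

```text
clock: 9.75
tool_pos: [0.4658, -0.3443, 0.4299]
ee_rot: [3.141, -0.035, 0.001]
force: [1.2, -0.0, -0.1]
grip_width: 0.0503
```

```bash
python3 - <<'E'
from h import *
to(.576,.0816,.275); c=cap("side","d6");
im=cv2.imread("pics/d6.png")[80:200,200:330]; cv2.imwrite("pics/d6c.png",cv2.resize(im,None,fx=4,fy=4,interpolation=2))
E
```

```text
turn 0.000  shift x 10.08 y -42.82 z -1.21 cm | now [ 0.4658 -0.3443  0.4299] -0.0222 gw 0.0503 F [ 1.2 -0.  -0.1] t 9.75
```

View pics/d6c.png

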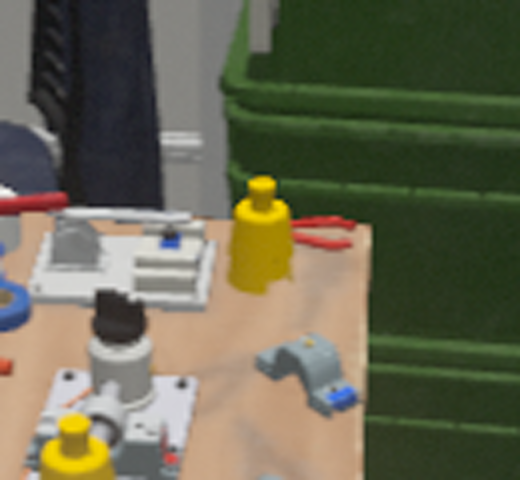

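Request:
jog_arm:
  moves:
    - [1.26, -5.35, 0, 0, 6]
    - [1.26, -5.35, 0, 0, 6]
    - [1.26, -5.35, 0, 0, 6]
    - [1.26, -5.35, 0, 0, 6]
    - [1.26, -5.35, 0, 0, 6]
    - [1.26, -5.35, 0, 0, 6]
    - [1.26, -5.35, 0, 0, 6]
    - [1.26, -5.35, 0, 0, 6]
    - [0, 0, 4, 0, 6]
    - [0, 0, 4, 0, 6]
    - [0, 0, 3, 0, 6]
    - [0, 0, 0, 0, 6]

```text
clock: 11.3
tool_pos: [0.5761, 0.0811, 0.3157]
ee_rot: [3.141, -0.035, -0.004]
force: [-0.2, 0.0, 0.2]
grip_width: 0.0598
```

```bash
python3 - <<'E'
from h import *
to(.576,.0816,.1195); c=cap("wrist","w7");print(np.round(onz(c,(255,255),.124),3))
E
```

```text
turn 0.000  shift x -0.01 y -0.05 z 2.92 cm | now [0.5761 0.0811 0.3157] -0.0221 gw 0.0598 F [-0.2  0.   0.2] t 11.3
[0.56  0.084 0.124]
```

View pics/w7.png

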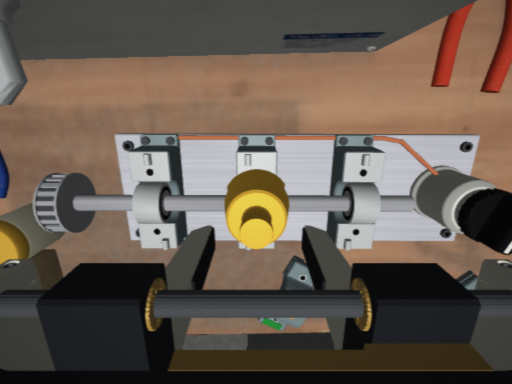

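Knob centred between the fingers at (257,233). Descend, grip, lift.

Request:
jog_arm:
  moves:
    - [0, 0, 1.8, 0, 6]
    - [0, 0, 1.0, 0, 6]
    - [0, 0, 0, 0, 2]
    - [0, 0, 0, 0, 1]
    - [0, 0, 0, 0, 1]
    - [0, 0, 0, 0, 1]
    - [0, 0, -2, 0, 1]
    - [0, 0, -4, 0, 1]
    - [0, 0, -5, 0, 1]
    - [0, 0, -5, 0, 1]

```text
clock: 12.6
tool_pos: [0.5759, 0.0811, 0.4519]
ee_rot: [-3.141, 0.035, -0.002]
force: [0.8, 0.2, -1.1]
grip_width: 0.0236
```

```bash
python3 - <<'E'
from h import *
to(.4663,-.3442,.24); c=cap("wrist","w8");
E
```

```text
turn 0.000  shift x -10.02 y 42.76 z 4.49 cm | now [0.5759 0.0811 0.4519] -0.0222 gw 0.0236 F [ 0.8  0.2 -1.1] t 12.6
```

View pics/w8.png

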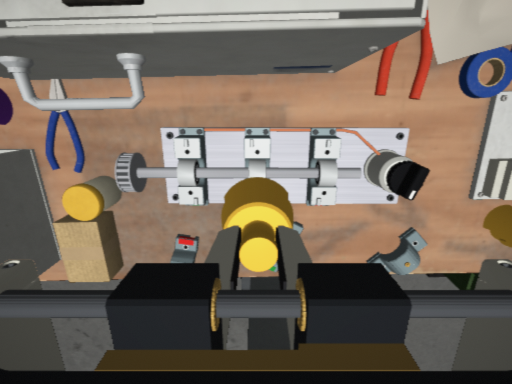

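Request:
jog_arm:
  moves:
    - [-1.25, 5.35, 0, 0, 1]
    - [-1.25, 5.35, 0, 0, 1]
    - [-1.25, 5.35, 0, 0, 1]
    - [-1.25, 5.35, 0, 0, 1]
    - [-1.25, 5.35, 0, 0, 1]
    - [-1.25, 5.35, 0, 0, 1]
    - [-1.25, 5.35, 0, 0, 1]
    - [-1.25, 5.35, 0, 0, 1]
    - [0, 0, 4, 0, 1]
    - [0, 0, 4, 0, 1]
    - [0, 0, 2, 0, 1]
    - [0, 0, 0, 0, 1]

```text
clock: 14.15
tool_pos: [0.467, -0.3444, 0.3487]
ee_rot: [-3.141, 0.035, 0.001]
force: [-0.4, -0.2, -0.4]
grip_width: 0.0236
```

```bash
python3 - <<'E'
from h import *
to(.4663,-.3442,.1305); c=cap("side","d9");
im=cv2.imread("pics/d9.png")[80:200,200:330]; cv2.imwrite("pics/d9c.png",cv2.resize(im,None,fx=4,fy=4,interpolation=2))
E
```

```text
turn 0.000  shift x -0.07 y -0.02 z 5.12 cm | now [ 0.467  -0.3444  0.3487] -0.022 gw 0.0236 F [-0.4 -0.2 -0.4] t 14.15
```

View pics/d9c.png

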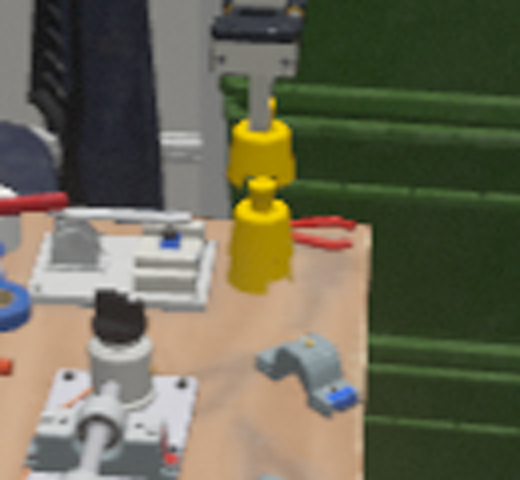

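Request:
jog_arm:
  moves:
    - [-0.05, 0, 1.5, 0, 1]
    - [0, 0, 1.5, 0, 1]
    - [0, 0, 1, 0, 1]
    - [0, 0, 0.7, 0, 1]
    - [0, 0, 0.3, 0, 1]
    - [0, 0, 0, 0, 1]

```text
clock: 14.95
tool_pos: [0.4664, -0.3446, 0.2988]
ee_rot: [3.141, -0.035, -0.0]
force: [-0.3, -0.7, -0.9]
grip_width: 0.0232
```

```bash
python3 - <<'E'
from h import *
to(.4663,-.3442,.1305)
E
```

```text
turn 0.000  shift x -0.01 y -0.04 z 0.13 cm | now [ 0.4664 -0.3446  0.2988] -0.0223 gw 0.0232 F [-0.3 -0.7 -0.9] t 14.95
```

Request:
jog_arm:
  moves:
    - [0, 0, 0.15, 0, 1]
    - [0, 0, 0, 0, 1]
    - [0, 0, 0, 0, 5]
    - [0, 0, 0, 0, 5]
    - [0, 0, 0, 0, 5]
    - [0, 0, -2, 0, 5]
    - [0, 0, -4, 0, 5]
    - [0, 0, -4, 0, 5]
    - [0, 0, -4, 0, 5]
    - [0, 0, 0, 0, 5]

```text
clock: 16.2
tool_pos: [0.4663, -0.3444, 0.4423]
ee_rot: [3.138, -0.035, 0.008]
force: [0.4, -0.3, 0.2]
grip_width: 0.05
```

```bash
python3 - <<'E'
from h import *
to(.40,-.05); c=cap("side","d10");
im=cv2.imread("pics/d10.png")[80:280,170:330]; cv2.imwrite("pics/d10c.png",cv2.resize(im,None,fx=3,fy=3,interpolation=2))
E
```

```text
turn 0.000  shift x -7.28 y -29.29 z -0.00 cm | now [ 0.4663 -0.3444  0.4423] -0.0222 gw 0.05 F [ 0.4 -0.3  0.2] t 16.2
```

View pics/d10c.png

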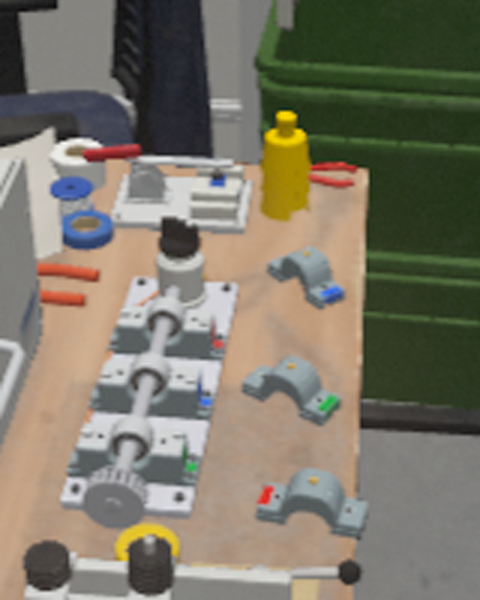

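Request:
jog_arm:
  moves:
    - [-1.2, -4.9, 0, 0, 6.5]
    - [-1.2, -4.9, 0, 0, 6.5]
    - [-1.2, -4.9, 0, 0, 6.5]
    - [-1.2, -4.9, 0, 0, 6.5]
    - [-1.2, -4.9, 0, 0, 6.5]
    - [-1.2, -4.9, 0, 0, 6.5]
    - [0, 0, 0, 0, 6.5]
    - [0, 0, 0, 0, 6.5]

```text
clock: 17.25
tool_pos: [0.401, -0.0492, 0.4369]
ee_rot: [3.141, -0.034, -0.001]
force: [-0.7, -1.4, -0.6]
grip_width: 0.0653
```

```bash
python3 - <<'E'
from h import *
c=cap("wrist","w11"); to()
im=c["color"][:,:,::-1]
cv2.imwrite("pics/w11a.png",cv2.resize(im[130:230,320:450],None,fx=6,fy=6,interpolation=2))
cv2.imwrite("pics/w11b.png",cv2.resize(im[20:130,100:300],None,fx=4,fy=4,interpolation=2))
cv2.imwrite("pics/w11m.png",im)
E
```

```text
turn 0.000  shift x 0.00 y -0.00 z -0.00 cm | now [ 0.4011 -0.0496  0.4369] -0.0227 gw 0.065 F [ 0.2  0.3 -0.7] t 17.3
```

View pics/w11m.png

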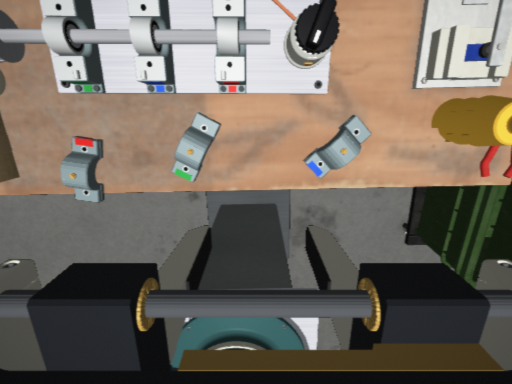

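View pics/w11a.png

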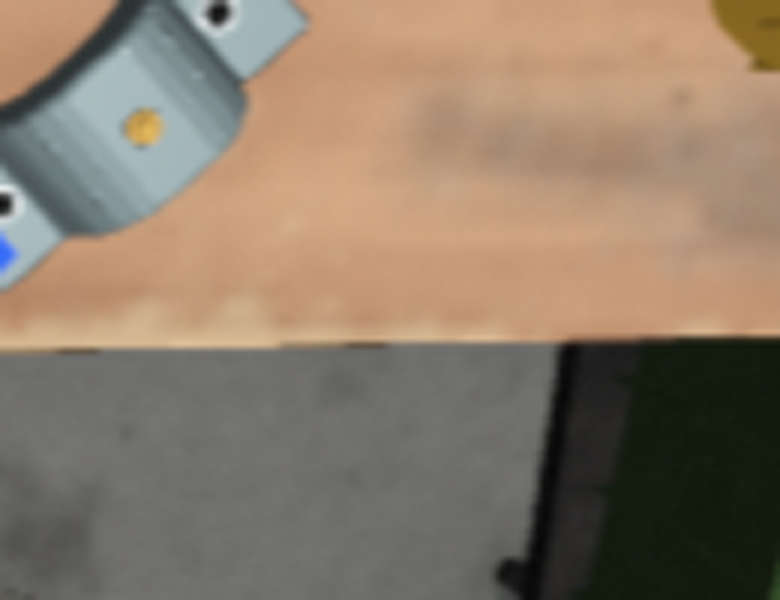

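View pics/w11b.png

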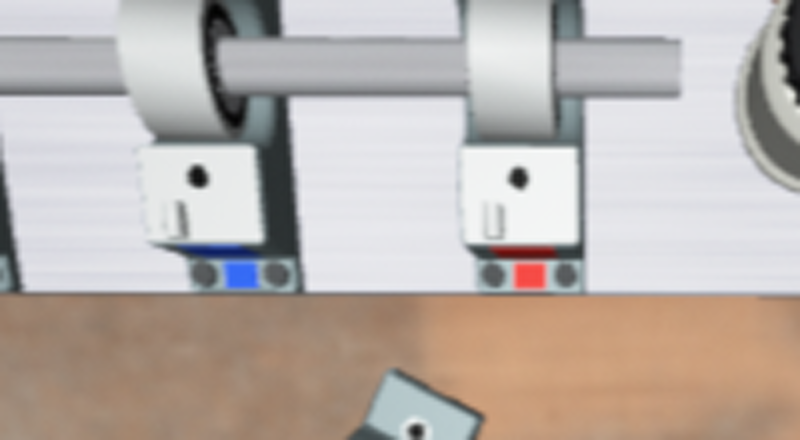

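```bash
python3 - <<'E'
from h import *
c=cap("wrist")
h1,h2=(320.8,164),(356.3,132.2)
a,b=onz(c,h1,.015),onz(c,h2,.015); print("blue",a,b,(a+b)/2,onz(c,(343.8,151.3),.045),np.arctan2(b[1]-a[1],b[0]-a[0]))
for n,q in [("R",[(462,146),(580,146),(580,244),(466,244)]),("B",[(140,145),(257,145),(264,244),(152,244)])]:
    for u,v in q: print(n,np.round(onz(c,(100+u/4-.4,20+v/4-.4),.052),4))
bl=onz(c,(55,92),.012); br=onz(c,(328,93.5),.012); print(bl,br)
E
```

```text
blue [ 0.40529413 -0.14534153  0.015     ] [ 0.45179209 -0.19551242  0.015     ] [ 0.42854311 -0.17042697  0.015     ] [ 0.4285831  -0.16957435  0.045     ] -0.8233748055477927
R [0.5512 0.0008 0.052 ]
R [ 0.5504 -0.0358  0.052 ]
R [ 0.5223 -0.0347  0.052 ]
R [0.5231 0.0015 0.052 ]
B [0.5537 0.1005 0.052 ]
B [0.5529 0.0642 0.052 ]
B [0.5246 0.0656 0.052 ]
B [0.5254 0.1012 0.052 ]
[0.5173901  0.23824116 0.012     ] [ 0.50660039 -0.15141689  0.012     ]
```

```bash
python3 - <<'E'
from h import *
c=cap("wrist")
print(onz(c,(189.5,151),.045))
to(.429,-.1697,.038,-.823)
E
```

```text
[0.43389862 0.04580098 0.045     ]
turn 0.799  shift x 10.67 y 6.11 z 23.19 cm | now [ 0.4012 -0.0499  0.4369] -0.0237 gw 0.0654 F [ 0.4 -0.2 -0.7] t 17.4
```

Blue cap was knocked (~18 mm); green is unchanged. Approach blue, stopping at a hover for a check.

Request:
jog_arm:
  moves:
    - [0, 0, 0, 0.16, 6.5]
    - [0, 0, 0, 0.16, 6.5]
    - [0, 0, 0, 0.16, 6.5]
    - [0, 0, 0, 0.16, 6.5]
    - [0, 0, 0, 0.16, 6.5]
    - [5.3, 3.05, 0, 0, 6.5]
    - [5.3, 3.05, 0, 0, 6.5]
    - [0, 0, 5, 0, 6.5]
    - [0, 0, 5, 0, 6.5]
    - [0, 0, 3, 0, 6.5]
    - [0, 0, 0, 0, 6.5]
    - [0, 0, 0, 0, 6.5]

```text
clock: 18.9
tool_pos: [0.4286, -0.1688, 0.3087]
ee_rot: [2.879, -1.256, 0.002]
force: [-0.3, -0.7, -0.1]
grip_width: 0.0649
```

```bash
python3 - <<'E'
from h import *
to(.429,-.1697,.038,-.823);c=cap("wrist","w12")
E
```

```text
turn 0.000  shift x 0.09 y 0.03 z 10.37 cm | now [ 0.4286 -0.1688  0.3087] -0.8229 gw 0.0649 F [-0.3 -0.7 -0.1] t 18.9
```

View pics/w12.png

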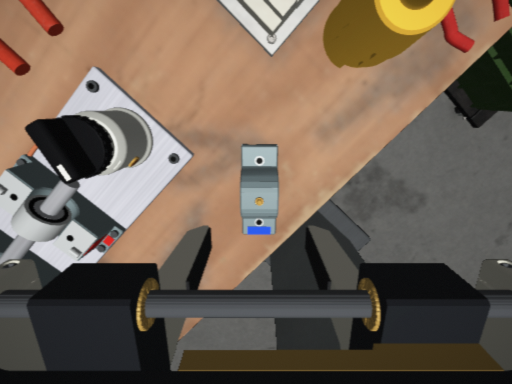

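```bash
python3 - <<'E'
from h import *
c=cap("wrist")
a,b=onz(c,(258.5,222.5),.015),onz(c,(259.5,160),.015); m=(a+b)/2
print(m,onz(c,(259,201.2),.045),np.arctan2(b[1]-a[1],b[0]-a[0]),np.linalg.norm(a-b)); to(m[0],m[1],.038)
E
```

```text
[ 0.42908881 -0.1684944   0.015     ] [ 0.42928894 -0.16865484  0.045     ] -0.836806680850959 0.07048001936728907
turn 0.000  shift x 0.02 y -0.03 z 10.40 cm | now [ 0.4287 -0.1685  0.309 ] -0.8225 gw 0.0647 F [-0.6 -0.4  0.5] t 19.0
```

Request:
jog_arm:
  moves:
    - [0, 0, 4, 0.01, 6.5]
    - [0, 0, 4, 0, 6.5]
    - [0, 0, 2.4, 0, 6.5]
    - [0, 0, 0, 0, 6.5]
    - [0, 0, 0, 0, 4]
    - [0, 0, 0, 0, 3]
    - [0, 0, 0, 0, 3]
    - [0, 0, 0, 0, 3]
    - [0, 0, -2, 0, 3]
    - [0, 0, -4, 0, 3]
    - [0, 0, -5, 0, 3]
    - [0, 0, -5, 0, 3]
  force: 45

```text
clock: 20.5
tool_pos: [0.4281, -0.1681, 0.3645]
ee_rot: [-2.873, 1.27, 0.001]
force: [0.3, -0.4, -4.0]
grip_width: 0.0379
```

```bash
python3 - <<'E'
from h import *
to(.575,.0812,.25,-.024);c=cap("wrist","w13")
E
```

```text
turn -0.808  shift x 14.09 y -25.27 z -5.25 cm | now [ 0.4281 -0.1681  0.3645] -0.8322 gw 0.0379 F [ 0.3 -0.4 -4. ] t 20.5
```

View pics/w13.png

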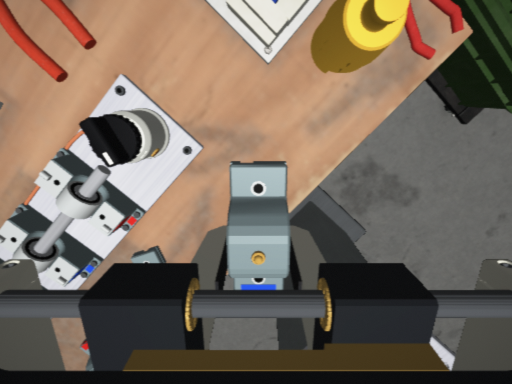

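Request:
jog_arm:
  moves:
    - [0, 0, 0, -0.162, 3]
    - [0, 0, 0, -0.162, 3]
    - [0, 0, 0, -0.162, 3]
    - [0, 0, 0, -0.162, 3]
    - [0, 0, 0, -0.16, 3]
    - [2.8, -5.05, 0, 0, 3]
    - [2.8, -5.05, 0, 0, 3]
    - [2.8, -5.05, 0, 0, 3]
    - [2.8, -5.05, 0, 0, 3]
    - [2.8, -5.05, 0, 0, 3]
    - [0, 0, 0, 0, 3]
    - [0, 0, 0, 0, 3]

```text
clock: 22.05
tool_pos: [0.5744, 0.0808, 0.3625]
ee_rot: [3.141, -0.037, -0.002]
force: [0.4, -0.8, -3.5]
grip_width: 0.0377
```

```bash
python3 - <<'E'
from h import *
to(.575,.0812,.12,-.024);c=cap("wrist","w14")
cs=cap("side","d14")
im=cv2.imread("pics/d14.png")[120:260,170:310]; cv2.imwrite("pics/d14c.png",cv2.resize(im,None,fx=4,fy=4,interpolation=2))
E
```

```text
turn 0.000  shift x 0.06 y -0.04 z 7.55 cm | now [0.5744 0.0808 0.3625] -0.0236 gw 0.0377 F [ 0.4 -0.8 -3.5] t 22.05
```

View pics/w14.png

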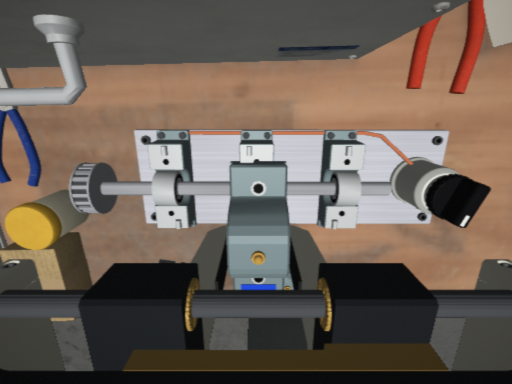

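View pics/d14c.png

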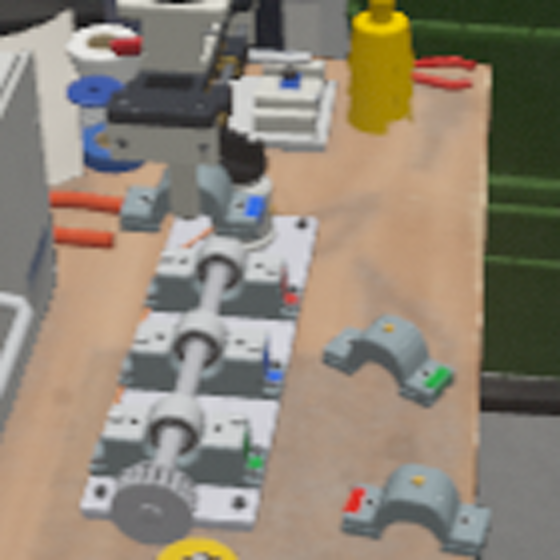

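```bash
python3 - <<'E'
import cv2
im=cv2.imread("pics/w14.png")[120:235,130:390]; cv2.imwrite("pics/w14c.png",cv2.resize(im,None,fx=3,fy=3,interpolation=2))
E
```

```text
(no output)
```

View pics/w14c.png

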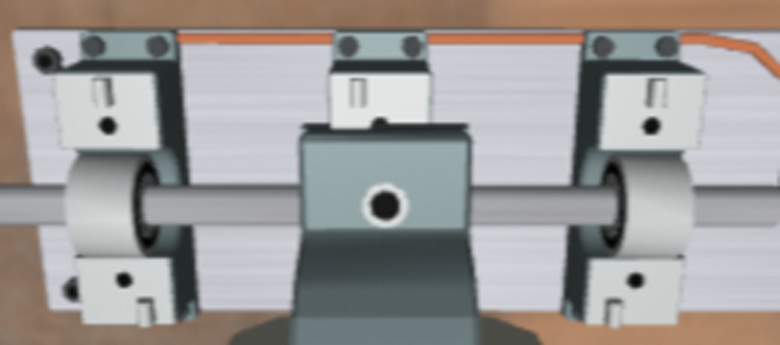

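```bash
python3 - <<'E'
from h import *
c=cap("wrist")
f=lambda u,v:onz(c,(130+u/3-.33,120+v/3-.33),.052)
for n,p in dict(Gp=(108,126),Gm=(124,280),Rp=(652,126),Rm=(635,280),Bp=(380,124)).items(): print(n,np.round(f(*p),4))
g=(f(108,126)+f(124,280))/2; r=(f(652,126)+f(635,280))/2
print(g,r,(g+r)/2,np.arctan2(-(g-r)[0],(g-r)[1])); b=(g+r)/2; to(b[0],b[1],.1)
# cap hole at far ear in same image: height ~ underside .157+.015
print(onz(c,(130+386/3-.33,120+205/3-.33),.3625-.205+.015))
E
```

```text
Gp [0.6073 0.182  0.052 ]
Gm [0.5464 0.1835 0.052 ]
Rp [ 0.6024 -0.0187  0.052 ]
Rm [ 0.5415 -0.0166  0.052 ]
Bp [0.6056 0.0816 0.052 ]
[0.5768861  0.18274214 0.052     ] [ 0.57193077 -0.01764566  0.052     ] [0.57440843 0.08254824 0.052     ] -0.02472368108755008
turn 0.000  shift x 0.02 y -0.26 z 9.63 cm | now [0.5741 0.0799 0.3633] -0.0254 gw 0.0378 F [ 0.1 -1.1 -3.2] t 22.2
[0.60940782 0.07935942 0.1725    ]
```

Request:
jog_arm:
  moves:
    - [0, -0.2, 3, 0, 3]
    - [0, 0, 3, 0, 3]
    - [0, 0, 2, 0, 3]
    - [0, 0, 0, 0, 3]
    - [0, 0, 0, 0, 3]

```text
clock: 22.82
tool_pos: [0.5748, 0.0826, 0.2846]
ee_rot: [-3.141, 0.039, -0.002]
force: [0.3, -0.4, -3.7]
grip_width: 0.0376
```

```bash
python3 - <<'E'
from h import *
to(.5744,.0824,.09,-.0247);c=cap("wrist","w15")
im=c["color"][110:260,150:370,::-1]; cv2.imwrite("pics/w15c.png",cv2.resize(im,None,fx=3.5,fy=3.5,interpolation=2))
E
```

```text
turn 0.000  shift x -0.04 y 0.02 z 2.76 cm | now [0.5748 0.0826 0.2846] -0.0245 gw 0.0376 F [ 0.3 -0.4 -3.7] t 22.82
```

View pics/w15c.png

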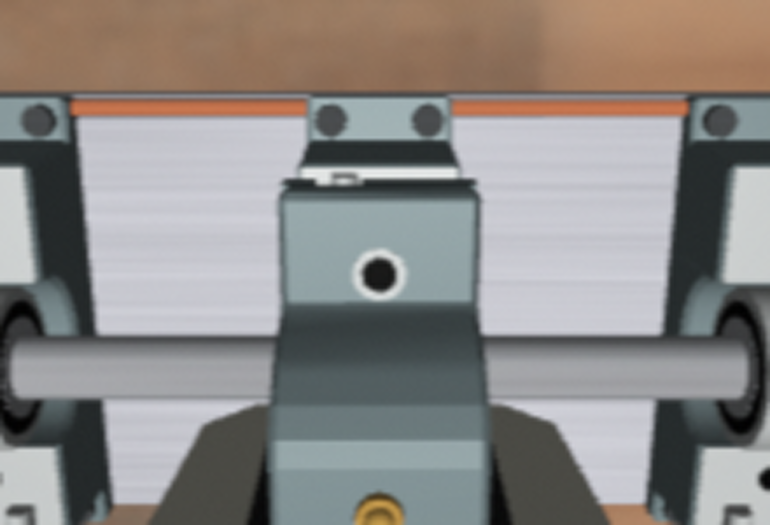

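Request:
jog_arm:
  moves:
    - [0, 0, 1.2, 0, 3]
    - [0, 0, 0.7, 0, 3]
    - [0, 0, 0.3, 0, 3]
    - [0, 0, 0.2, 0, 3]
    - [0, 0, 0.2, 0, 3]

```text
clock: 23.5
tool_pos: [0.5746, 0.0828, 0.2573]
ee_rot: [-3.141, 0.038, -0.0]
force: [0.1, 0.3, -3.4]
grip_width: 0.0378
```

```bash
python3 - <<'E'
from h import *
to(.5744,.0824,.09,-.0247)
E
```

```text
turn 0.001  shift x -0.02 y 0.04 z 0.03 cm | now [0.5746 0.0828 0.2573] -0.0242 gw 0.0378 F [ 0.1  0.3 -3.4] t 23.5
```

Request:
jog_arm:
  moves:
    - [0, 0, 0.1, 0, 3]
    - [0, 0, 0.1, 0, 3]
    - [0, 0, 0, 0, 3]

```text
clock: 23.88
tool_pos: [0.5746, 0.0828, 0.2561]
ee_rot: [-3.141, 0.038, -0.001]
force: [-4.2, -1.1, 4.7]
grip_width: 0.0378
```

Request:
jog_arm:
  moves:
    - [0, 0, 0.1, 0, 3]
    - [0, 0, 0, 0, 6]
    - [0, 0, 0, 0, 6]
    - [0, 0, 0, 0, 6]
    - [0, 0, -3, 0, 6]
    - [0, 0, -5, 0, 6.5]
    - [0, 0, -5, 0, 6.5]
    - [-4, 0, -5, 0, 6.5]
    - [-4, 0, 0, 0, 6.5]
    - [-4, 0, 0, 0, 6.5]
    - [0, 0, 0, 0, 6.5]

```text
clock: 25.25
tool_pos: [0.4538, 0.0858, 0.4339]
ee_rot: [-3.141, 0.037, -0.003]
force: [0.8, -0.3, -0.3]
grip_width: 0.0651
```

```bash
python3 - <<'E'
from h import *
c=cap("wrist","w16"); to()
im=c["color"][:,:,::-1]
cv2.imwrite("pics/w16c.png",cv2.resize(im[30:240,130:390],None,fx=3,fy=2.8,interpolation=2))
E
```

```text
turn 0.000  shift x 0.00 y -0.00 z -0.00 cm | now [0.4548 0.0857 0.4336] -0.0239 gw 0.0652 F [ 0.  1. -0.] t 25.3
```

View pics/w16c.png

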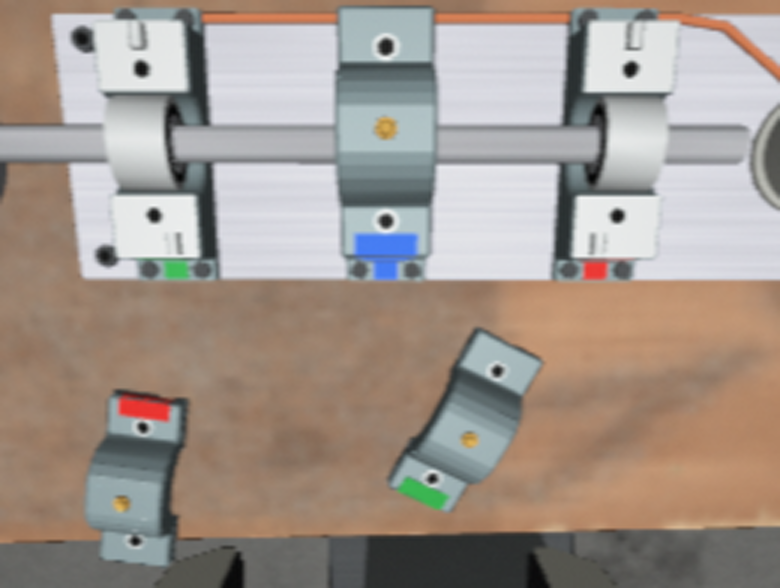

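```bash
python3 - <<'E'
from h import *
c=cap("wrist")
f=lambda p,z:onz(c,(130+p[0]/3-.33,30+p[1]/2.8-.32),z)
for n,h1,h2,t in [("G",(432,479),(497,370),(470,439)),("R",(143,427),(136,540),(121,503))]:
    a,b=f(h1,.015),f(h2,.015); m=(a+b)/2; th=np.arctan2(b[1]-a[1],b[0]-a[0]); print(n,m,f(t,.045),th,np.linalg.norm(a-b)); 
    if n=="G": to(m[0],m[1],.038,th)
E
```

```text
G [0.43399285 0.04627143 0.015     ] [0.43480253 0.04608262 0.045     ] -0.4948609079074523 0.06995261835913455
turn 0.471  shift x -0.02 y 4.49 z 22.83 cm | now [0.4555 0.0857 0.4333] -0.024 gw 0.065 F [ 0.6 -0.6 -0.9] t 25.35
R [0.40332512 0.21794418 0.015     ] [0.40364225 0.21814098 0.045     ] 2.972825641830118 0.06862722183307265
```

Request:
jog_arm:
  moves:
    - [0, 0, 0, 0.158, 6.5]
    - [0, 0, 0, 0.158, 6.5]
    - [0, 0, 0, 0.158, 6.5]
    - [0, 4.5, 0, 0, 6.5]
    - [0, 0, 5, 0, 6.5]
    - [0, 0, 5, 0, 6.5]
    - [0, 0, 3, 0, 6.5]
    - [0, 0, 0, 0, 6.5]
    - [0, 0, 0, 0, 6.5]

```text
clock: 26.48
tool_pos: [0.4347, 0.0461, 0.3044]
ee_rot: [-3.044, 0.775, -0.001]
force: [-0.1, 0.2, -0.0]
grip_width: 0.0648
```

```bash
python3 - <<'E'
from h import *
c=cap("wrist","w17"); to(.434,.0463,.038)
im=c["color"][:,:,::-1]
cv2.imwrite("pics/w17c.png",cv2.resize(im[130:250,160:360],None,fx=4,fy=4,interpolation=2))
E
```

```text
turn 0.000  shift x -0.06 y 0.02 z 9.97 cm | now [0.4347 0.0462 0.3047] -0.4982 gw 0.0648 F [-0.   0.4  0.1] t 26.52
```

View pics/w17c.png

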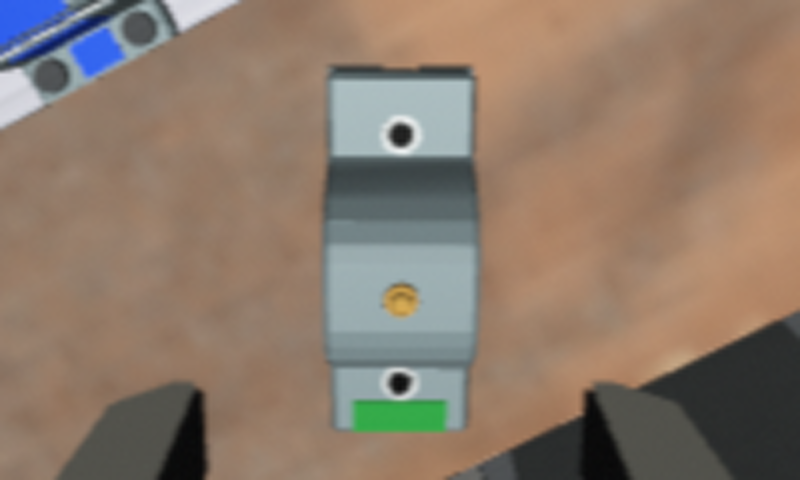

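```bash
python3 - <<'E'
from h import *
c=cap("wrist")
a,b=onz(c,(259.4,225.4),.015),onz(c,(259.6,163.1),.015);m=(a+b)/2; t=onz(c,(259.8,204.5),.045); print(m,t,np.arctan2(b[1]-a[1],b[0]-a[0])); to(m[0],m[1],.038)
E
```

```text
[0.43312682 0.04671027 0.015     ] [0.43339694 0.04635119 0.045     ] -0.4993944492134374
turn 0.000  shift x -0.15 y 0.02 z 9.96 cm | now [0.4345 0.0462 0.3046] -0.4981 gw 0.065 F [ 0.3 -0.6  0.7] t 26.57
```

Request:
jog_arm:
  moves:
    - [-0.1, 0, 4, 0, 6.5]
    - [0, 0, 4, 0, 6.5]
    - [0, 0, 2, 0, 6.5]
    - [0, 0, 0, 0, 6.5]
    - [0, 0, 0, 0, 4]
    - [0, 0, 0, 0, 3]
    - [0, 0, 0, 0, 3]
    - [0, 0, 0, 0, 3]
    - [0, 0, -2, 0, 3]
    - [0, 0, -4, 0, 3]
    - [0, 0, -5, 0, 3]
    - [0, 0, -5, 0, 3]

```text
clock: 28.08
tool_pos: [0.4328, 0.0466, 0.3643]
ee_rot: [3.045, -0.774, -0.001]
force: [1.0, -1.0, -3.0]
grip_width: 0.0376
```

```bash
python3 - <<'E'
from h import *
to(.5769,.1825,.2,-.0247)
E
```

```text
turn -0.473  shift x 14.07 y -13.94 z -0.27 cm | now [0.4328 0.0466 0.3643] -0.4982 gw 0.0376 F [ 1. -1. -3.] t 28.07
```

Request:
jog_arm:
  moves:
    - [0, 0, 0, -0.158, 3]
    - [0, 0, 0, -0.158, 3]
    - [0, 0, 0, -0.158, 3]
    - [3.52, -3.5, 0, 0, 3]
    - [3.52, -3.5, 0, 0, 3]
    - [3.52, -3.5, 0, 0, 3]
    - [3.52, -3.5, 0, 0, 3]
    - [0, 0, 4, 0, 3]
    - [0, 0, 4, 0, 3]
    - [0, 0, 0, 0, 3]
    - [0, 0, 0, 0, 3]

```text
clock: 29.45
tool_pos: [0.5776, 0.1832, 0.2847]
ee_rot: [-3.141, 0.038, -0.002]
force: [0.7, 0.8, -3.0]
grip_width: 0.0378
```

```bash
python3 - <<'E'
from h import *
to(.5771,.1828,.09,-.0247);c=cap("wrist","w18")
im=c["color"][110:260,150:370,::-1]; cv2.imwrite("pics/w18c.png",cv2.resize(im,None,fx=3.5,fy=3.5,interpolation=2))
E
```

```text
turn 0.000  shift x -0.05 y 0.04 z 2.77 cm | now [0.5776 0.1832 0.2847] -0.0243 gw 0.0378 F [ 0.7  0.8 -3. ] t 29.45
```

View pics/w18c.png

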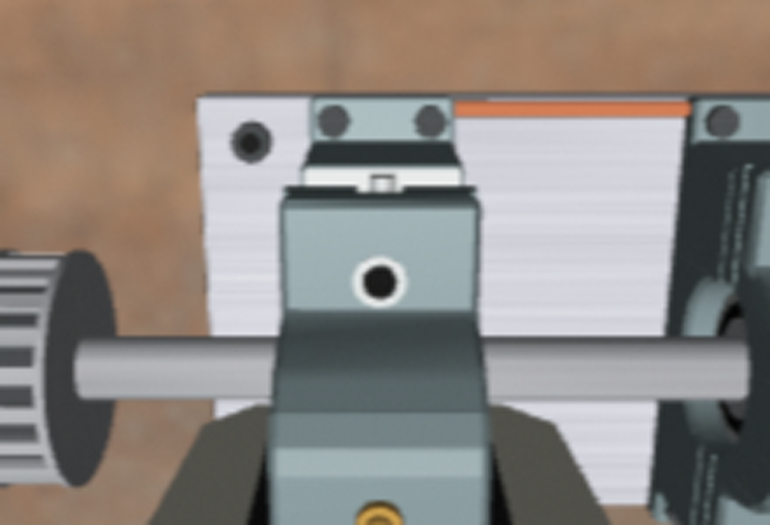

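Request:
jog_arm:
  moves:
    - [0.06, 0.04, 1.2, 0, 3]
    - [0, 0, 0.7, 0, 3]
    - [0, 0, 0.3, 0, 3]
    - [0, 0, 0.2, 0, 3]
    - [0, 0, 0.2, 0, 3]
    - [0, 0, 0.1, 0, 3]
    - [0, 0, 0.1, 0, 3]
    - [0, 0, 0, 0, 3]

```text
clock: 30.5
tool_pos: [0.5779, 0.1828, 0.2559]
ee_rot: [-3.141, 0.038, -0.001]
force: [-4.5, -1.4, 6.3]
grip_width: 0.0378
```

Request:
jog_arm:
  moves:
    - [0, 0, 0.1, 0, 3]
    - [0, 0, 0, 0, 6]
    - [0, 0, 0, 0, 6]
    - [0, 0, 0, 0, 6]
    - [0, 0, -3, 0, 6]
    - [0, 0, -5, 0, 6.2]
    - [0, 0, -5, 0, 6.2]
    - [-4, 0, -5, 0, 6.2]
    - [-4, 0, 0, 0, 6.2]
    - [-5, 0, 0, 0, 6.2]
    - [-3, 0, 0, 0, 6.2]
    - [0, 0, 0, 0, 6.2]

```text
clock: 32.0
tool_pos: [0.4175, 0.1867, 0.4335]
ee_rot: [-3.141, 0.036, -0.003]
force: [0.4, 0.1, -0.4]
grip_width: 0.0618
```

```bash
python3 - <<'E'
from h import *
c=cap("wrist","w19"); to()
im=c["color"][:,:,::-1]
cv2.imwrite("pics/w19c.png",cv2.resize(im[30:240,130:390],None,fx=3,fy=2.8,interpolation=2))
E
```

```text
turn 0.000  shift x 0.00 y -0.00 z -0.00 cm | now [0.4184 0.1867 0.4333] -0.0236 gw 0.0617 F [0.1 0.8 0.2] t 32.05
```

View pics/w19.png

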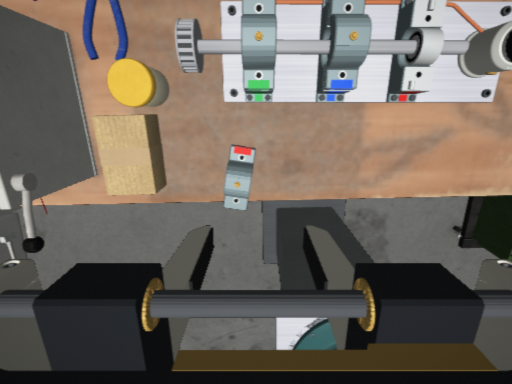

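View pics/w19c.png

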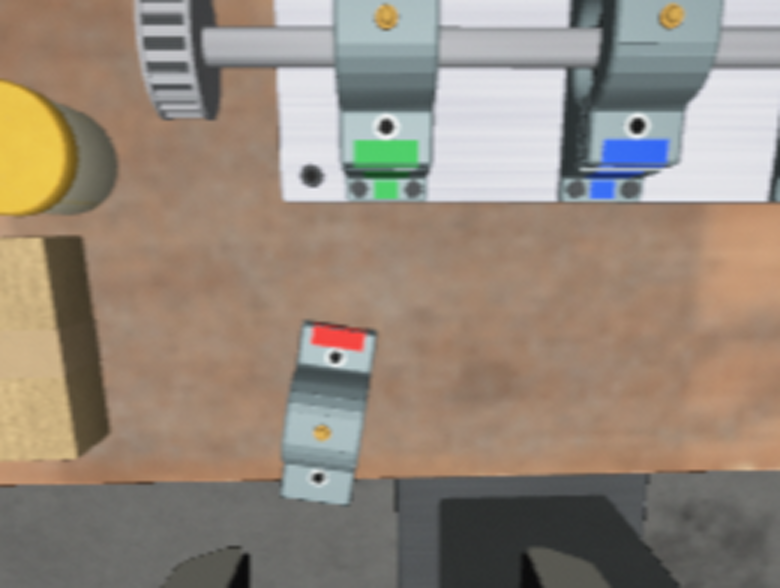

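```bash
python3 - <<'E'
from h import *
c=cap("wrist")
f=lambda p,z:onz(c,(130+p[0]/3-.33,30+p[1]/2.8-.32),z)
a,b=f((335,357),.015),f((318,478),.015); m=(a+b)/2; th=np.arctan2(b[1]-a[1],b[0]-a[0]); print(m,f((321,432),.045),th,np.linalg.norm(a-b)); to(m[0],m[1],.038,th)
E
```

```text
[0.40303666 0.21816742 0.015     ] [0.40377134 0.21851656 0.045     ] 2.9701194056748177 0.0695253385548187
turn -2.994  shift x 2.11 y 2.83 z 22.80 cm | now [0.419  0.1867 0.433 ] -0.0239 gw 0.062 F [ 0.5  0.5 -0.6] t 32.1
```

Request:
jog_arm:
  moves:
    - [0, 0, 0, -0.176, 6.2]
    - [0, 0, 0, -0.176, 6.2]
    - [0, 0, 0, -0.176, 6.2]
    - [0, 0, 0, -0.176, 6.2]
    - [0, 0, 0, -0.176, 6.2]
    - [0, 0, 0, -0.176, 6.2]
    - [0, 0, 0, -0.176, 6.2]
    - [0, 0, 0, -0.176, 6.2]
    - [0, 0, 0, -0.176, 6.2]
    - [0, 0, 0, -0.176, 6.2]
    - [0, 0, 0, -0.176, 6.2]
    - [0, 0, 0, -0.176, 6.2]

```text
clock: 33.6
tool_pos: [0.42, 0.1866, 0.4324]
ee_rot: [-1.572, -2.719, 0.001]
force: [0.0, -0.6, -0.3]
grip_width: 0.0621
```

Request:
jog_arm:
  moves:
    - [0, 0, 0, -0.176, 6.2]
    - [0, 0, 0, -0.176, 6.2]
    - [0, 0, 0, -0.176, 6.2]
    - [0, 0, 0, -0.176, 6.2]
    - [0, 0, 0, -0.178, 6.2]
    - [2.1, 2.8, 0, 0, 6.2]
    - [0, 0, 4, 0, 6.2]
    - [0, 0, 4, 0, 6.2]
    - [0, 0, 4, 0, 6.2]
    - [0, 0, 0, 0, 6.2]
    - [0, 0, 0, 0, 6.2]

```text
clock: 34.98
tool_pos: [0.4037, 0.2179, 0.3144]
ee_rot: [0.27, 3.129, 0.001]
force: [0.2, -0.4, 1.1]
grip_width: 0.0617
```

```bash
python3 - <<'E'
from h import *
c=cap("wrist","w20"); to(.4030,.2183,.038,2.97)
E
```

```text
turn -0.000  shift x 0.07 y 0.02 z 10.97 cm | now [0.4036 0.218  0.3147] 2.9696 gw 0.0619 F [0.8 0.  0.4] t 35.02
```

View pics/w20.png

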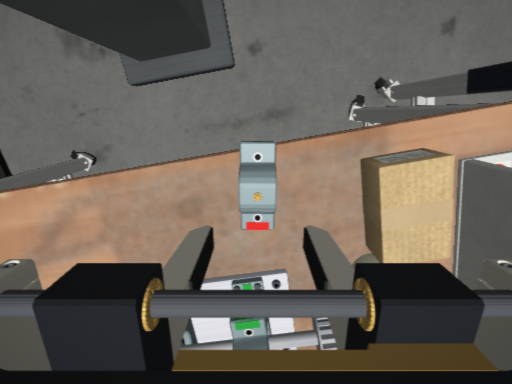

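```bash
python3 - <<'E'
from h import *
c=cap("wrist")
im=c["color"][:,:,::-1]
cv2.imwrite("pics/w20c.png",cv2.resize(im[130:250,160:360],None,fx=4,fy=4,interpolation=2))
a,b=onz(c,(258,217.5),.015),onz(c,(258,156.5),.015);m=(a+b)/2; t=onz(c,(258,197),.045); print(m,t,np.arctan2(b[1]-a[1],b[0]-a[0])); to(m[0],m[1],.038)
E
```

```text
[0.40309353 0.21917608 0.015     ] [0.40346743 0.21905049 0.045     ] 2.969751830519463
turn 0.000  shift x 0.06 y 0.11 z 10.97 cm | now [0.4035 0.2179 0.3147] 2.9696 gw 0.0618 F [ 0.6 -0.4 -0.4] t 35.08
```

View pics/w20c.png

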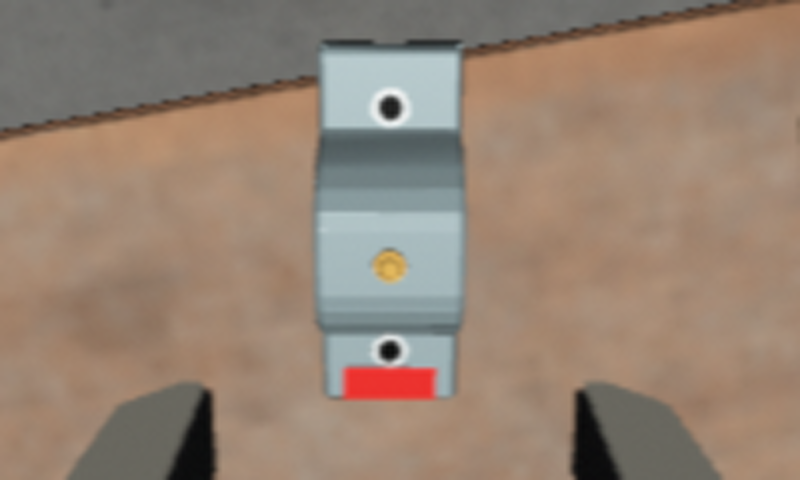

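Request:
jog_arm:
  moves:
    - [0.06, -0.05, 4, 0, 6.2]
    - [0, 0, 4, 0, 6.2]
    - [0, 0, 2.95, 0, 6.2]
    - [0, 0, 0, 0, 6.2]
    - [0, 0, 0, 0, 4]
    - [0, 0, 0, 0, 3]
    - [0, 0, 0, 0, 3]
    - [0, 0, 0, 0, 3]
    - [0, 0, -2, 0, 3]
    - [0, 0, -4, 0, 3]
    - [0, 0, -5, 0, 3]
    - [0, 0, -5, 0, 3]

```text
clock: 36.58
tool_pos: [0.402, 0.2173, 0.3647]
ee_rot: [-0.269, -3.129, 0.0]
force: [1.2, 0.1, -4.8]
grip_width: 0.0378
```

```bash
python3 - <<'E'
from h import *
to(.5726,-.0175,.2,-.0247)
E
```

```text
turn 2.994  shift x 17.64 y 23.05 z -0.23 cm | now [0.402  0.2173 0.3647] 2.9698 gw 0.0378 F [ 1.2  0.1 -4.8] t 36.58
```

Request:
jog_arm:
  moves:
    - [0, 0, 0, 0.176, 3]
    - [0, 0, 0, 0.176, 3]
    - [0, 0, 0, 0.176, 3]
    - [0, 0, 0, 0.176, 3]
    - [0, 0, 0, 0.176, 3]
    - [0, 0, 0, 0.176, 3]
    - [0, 0, 0, 0.176, 3]
    - [0, 0, 0, 0.176, 3]
    - [0, 0, 0, 0.176, 3]
    - [0, 0, 0, 0.176, 3]
    - [0, 0, 0, 0.176, 3]
    - [0, 0, 0, 0.176, 3]

```text
clock: 38.08
tool_pos: [0.4022, 0.2174, 0.3631]
ee_rot: [-2.861, -1.298, 0.001]
force: [0.3, 0.5, -3.9]
grip_width: 0.0377
```

Request:
jog_arm:
  moves:
    - [0, 0, 0, 0.176, 3]
    - [0, 0, 0, 0.176, 3]
    - [0, 0, 0, 0.176, 3]
    - [0, 0, 0, 0.176, 3]
    - [0, 0, 0, 0.178, 3]
    - [3.5, 4.6, 0, 0, 3]
    - [3.5, 4.6, 0, 0, 3]
    - [3.5, 4.6, 0, 0, 3]
    - [3.5, 4.6, 0, 0, 3]
    - [3.5, 4.6, 0, 0, 3]
    - [0, 0, 0, 0, 3]
    - [0, 0, 0, 0, 3]

```text
clock: 39.58
tool_pos: [0.5715, -0.0167, 0.3629]
ee_rot: [-3.141, 0.039, 0.002]
force: [-0.6, -0.5, -4.6]
grip_width: 0.0378
```

```bash
python3 - <<'E'
from h import *
to(.5722,-.0174,.118,-.0247); cap("wrist","w21")
E
```

```text
turn -0.000  shift x 0.07 y 0.07 z 7.79 cm | now [ 0.5715 -0.0167  0.3629] -0.0248 gw 0.0378 F [-0.6 -0.5 -4.6] t 39.58
```

View pics/w21.png

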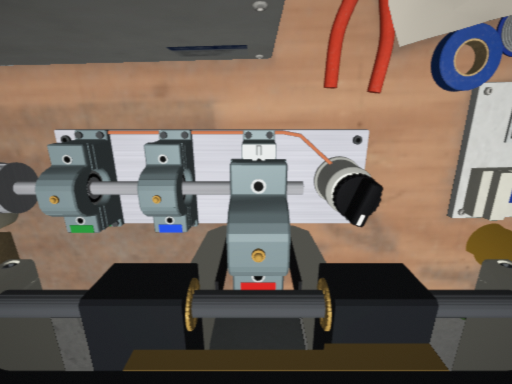

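Request:
jog_arm:
  moves:
    - [0.07, 0.05, 4, 0, 3]
    - [0, 0, 3.8, 0, 3]
    - [0, 0, 0, 0, 3]
    - [0, 0, 0, 0, 3]

```text
clock: 40.12
tool_pos: [0.5725, -0.0167, 0.2873]
ee_rot: [3.141, -0.037, 0.003]
force: [-0.5, 0.1, -3.8]
grip_width: 0.038
```

```bash
python3 - <<'E'
from h import *
to(.5722,-.0174,.09,-.0247);c=cap("wrist","w22")
im=c["color"][110:260,150:370,::-1]; cv2.imwrite("pics/w22c.png",cv2.resize(im,None,fx=3.5,fy=3.5,interpolation=2))
E
```

```text
turn 0.001  shift x -0.03 y 0.07 z 3.03 cm | now [ 0.5725 -0.0167  0.2873] -0.0233 gw 0.038 F [-0.5  0.1 -3.8] t 40.12
```

View pics/w22c.png

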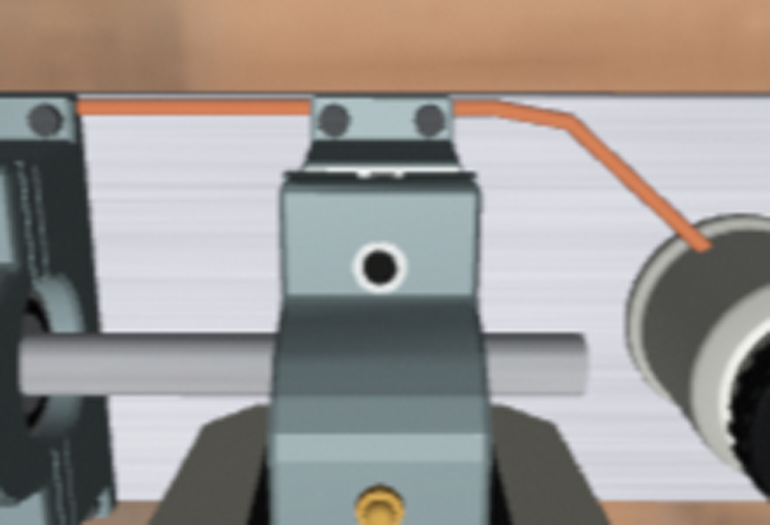

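```bash
python3 - <<'E'
from h import *
c=cap("wrist"); to()
z=bot.observe()["tool_pos"][2]-.205
for v in (267,275,281): print(v,onz(c,(150+380/3.5-.36,110+v/3.5-.36),z+.015)-[.035,0,0])
print(onz(c,(150+380/3.5-.36,110+507/3.5-.36),z+.045))
E
```

```text
turn 0.000  shift x 0.00 y -0.00 z -0.00 cm | now [ 0.5726 -0.017   0.2876] -0.0238 gw 0.0376 F [-0.6  0.2 -3.4] t 40.23
267 [ 0.57498048 -0.01738686  0.09757449]
275 [ 0.57339906 -0.01735026  0.09757449]
281 [ 0.57220748 -0.01732268  0.09757449]
[ 0.57599848 -0.01659848  0.12757449]
```

Request:
jog_arm:
  moves:
    - [-0.22, 0.04, 1.3, 0, 3]
    - [0, 0, 0.8, 0, 3]
    - [0, 0, 0.4, 0, 3]
    - [0, 0, 0.2, 0, 3]
    - [0, 0, 0.2, 0, 3]
    - [0, 0, 0, 0, 3]

```text
clock: 40.98
tool_pos: [0.5702, -0.0176, 0.2567]
ee_rot: [3.141, -0.038, 0.001]
force: [-0.5, -0.2, -1.4]
grip_width: 0.0378
```

Request:
jog_arm:
  moves:
    - [0, 0, 0.1, 0, 3]
    - [0, 0, 0.1, 0, 3]
    - [0, 0, 0, 0, 3]

```text
clock: 41.35
tool_pos: [0.5703, -0.0176, 0.2565]
ee_rot: [3.141, -0.038, 0.002]
force: [-11.5, 0.9, 18.1]
grip_width: 0.0375
```

Request:
jog_arm:
  moves:
    - [0, 0, 0, 0, 6]
    - [0, 0, 0, 0, 6]
    - [0, 0, 0, 0, 6]
    - [0, 0, -3, 0, 6]
    - [0, 0, -5, 0, 6]
    - [0, 0, -5, 0, 6]
    - [-4, 0, -4, 0, 6]
    - [-4, 2, 0, 0, 6]
    - [-4, 2, 0, 0, 6]
    - [0, 0, 0, 0, 6]
    - [0, 0, 0, 0, 6]

```text
clock: 42.72
tool_pos: [0.4495, -0.0547, 0.4245]
ee_rot: [-3.141, 0.039, -0.001]
force: [0.2, 0.4, -0.4]
grip_width: 0.0597
```

```bash
python3 - <<'E'
from h import *
c=cap("wrist","w23"); to()
im=c["color"][:,:,::-1]
cv2.imwrite("pics/w23c.png",cv2.resize(im[20:130,60:360],None,fx=2.6,fy=2.6,interpolation=2))
cv2.imwrite("pics/w23f.png",cv2.resize(im[20:130,260:400],None,fx=5,fy=5,interpolation=2))
d=cap("side","d23");im=d["color"][120:280,170:310,::-1]; cv2.imwrite("pics/d23c.png",cv2.resize(im,None,fx=3.7,fy=3.7,interpolation=2))
E
```

```text
turn 0.000  shift x 0.00 y -0.00 z -0.00 cm | now [ 0.4498 -0.0545  0.4243] -0.024 gw 0.0595 F [-0.2  0.1  1. ] t 42.77
```

View pics/w23c.png

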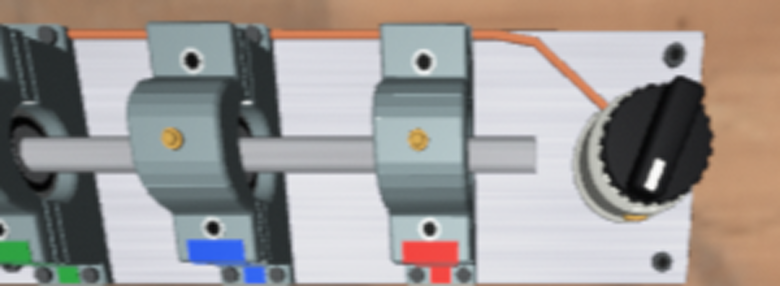

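View pics/w23f.png

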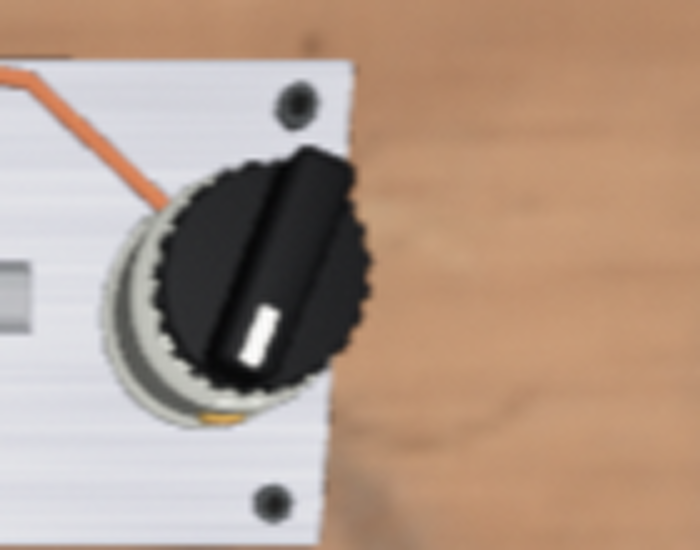

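View pics/d23c.png

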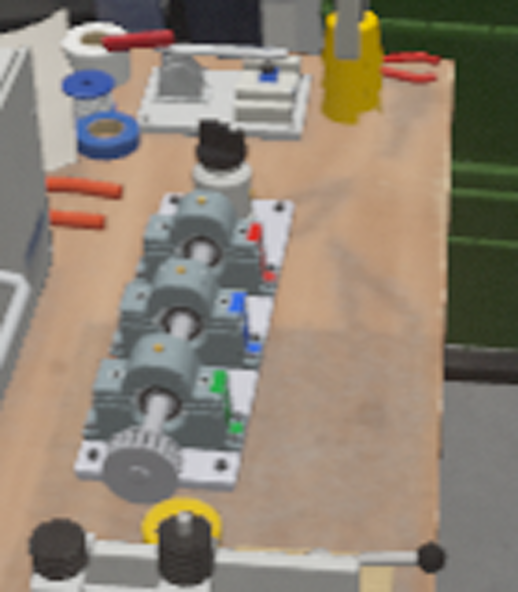

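```bash
python3 - <<'E'
from h import *
c=cap("wrist")
f=lambda p,z:onz(c,(260+p[0]/5-.4,20+p[1]/5-.4),z)
a=f((248,365),.114); b=f((330,165),.114); print(a,b,(a+b)/2,np.linalg.norm(a-b),np.arctan2(*(b-a)[[1,0]]))
print(f((265,272),.09))
to(.570,-.1174,.112,2.757)
E
```

```text
[ 0.55075162 -0.1085667   0.114     ] [ 0.58716324 -0.12340196  0.114     ] [ 0.56895743 -0.11598433  0.114     ] 0.03931782307143267 -0.38689668328273696
[ 0.57093558 -0.1159562   0.09      ]
turn -2.781  shift x -13.49 y -1.33 z 14.50 cm | now [ 0.4499 -0.0544  0.424 ] -0.0237 gw 0.0601 F [-0.9  0.3  0.5] t 42.88
```

Request:
jog_arm:
  moves:
    - [0, 0, 0, -0.174, 5]
    - [0, 0, 0, -0.174, 5]
    - [0, 0, 0, -0.174, 5]
    - [0, 0, 0, -0.174, 5]
    - [0, 0, 0, -0.174, 5]
    - [0, 0, 0, -0.174, 5]
    - [0, 0, 0, -0.174, 5]
    - [0, 0, 0, -0.174, 5]
    - [0, 0, 0, -0.174, 5]
    - [0, 0, 0, -0.174, 5]
    - [0, 0, 0, -0.174, 5]
    - [0, 0, 0, -0.174, 5]

```text
clock: 44.38
tool_pos: [0.4499, -0.0544, 0.424]
ee_rot: [-1.603, -2.701, 0.0]
force: [-0.5, 0.7, 0.5]
grip_width: 0.05
```

Request:
jog_arm:
  moves:
    - [0, 0, 0, -0.174, 5]
    - [0, 0, 0, -0.174, 5]
    - [0, 0, 0, -0.174, 5]
    - [0, 0, 0, -0.172, 5]
    - [-4.5, -0.45, 0, 0, 5]
    - [-4.5, -0.45, 0, 0, 5]
    - [-4.5, -0.45, 0, 0, 5]
    - [0, 0, 4, 0, 5]
    - [0, 0, 4, 0, 5]
    - [0, 0, 0, 0, 5]
    - [0, 0, 0, 0, 5]

```text
clock: 45.75
tool_pos: [0.5699, -0.1176, 0.3459]
ee_rot: [0.598, 3.083, -0.0]
force: [0.0, 0.5, 0.7]
grip_width: 0.0501
```

```bash
python3 - <<'E'
from h import *
c=cap("wrist","w24"); to(.570,-.117,.112,2.755)
E
```

```text
turn 0.003  shift x 0.01 y 0.07 z 6.74 cm | now [ 0.5698 -0.1177  0.3464] 2.7581 gw 0.05 F [0.  0.1 0.7] t 45.8
```

View pics/w24.png

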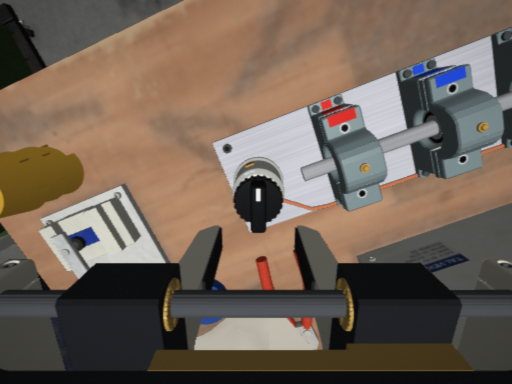

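Request:
jog_arm:
  moves:
    - [0, 0, 3, 0, 5]
    - [0, 0, 2.5, 0, 5]
    - [0, 0, 1.2, 0, 5]
    - [0, 0, 0, 0, 5]
    - [0, 0, 0, 0, 2]
    - [0, 0, 0, 0, 0.8]
    - [0, 0, 0, 0, 0.8]
    - [0, 0, 0, 0, 0.8]
    - [0, 0, 0, 0, 0.8]
  force: 30

```text
clock: 46.92
tool_pos: [0.5694, -0.1176, 0.2776]
ee_rot: [0.599, 3.084, 0.001]
force: [0.7, 2.8, 1.6]
grip_width: 0.014
```

```bash
python3 - <<'E'
from h import *
to(.570,-.117,.112,1.547); print(bot.observe()["moment"])
E
```

```text
turn 1.211  shift x 0.06 y 0.05 z -0.14 cm | now [ 0.5694 -0.1176  0.2776] 2.7579 gw 0.014 F [0.7 2.8 1.6] t 46.92
[ 0.4079721  -0.26186426  0.05531649]
```

Request:
jog_arm:
  moves:
    - [0, 0, 0, 0.13, 0.8]
    - [0, 0, 0, 0.13, 0.8]
    - [0, 0, 0, 0.13, 0.8]
    - [0, 0, 0, 0.13, 0.8]
    - [0, 0, 0, 0.13, 0.8]
    - [0, 0, 0, 0.13, 0.8]
    - [0, 0, 0, 0.13, 0.8]
    - [0, 0, 0, 0.13, 0.8]
    - [0, 0, 0, 0.1, 0.8]
    - [0, 0, 0, 0.07, 0.8]
    - [0, 0, 0, 0, 0.8]

```text
clock: 48.3
tool_pos: [0.5689, -0.1181, 0.2775]
ee_rot: [-2.248, -2.194, 0.003]
force: [-9.1, -2.2, 5.7]
grip_width: 0.0138
```

```bash
python3 - <<'E'
from h import *
to(psi=1.546); print(bot.observe()["moment"])
E
```

```text
turn 0.000  shift x 0.00 y 0.00 z -0.00 cm | now [ 0.5689 -0.1181  0.2775] 1.5464 gw 0.0138 F [-9.1 -2.2  5.7] t 48.3
[-0.56816251  1.67108235 -0.07406026]
```

Request:
jog_arm:
  moves:
    - [0, 0, 0, 0.03, 0.8]
    - [0, 0, 0, 0.03, 0.8]
    - [0, 0, 0, 0, 0.8]

```text
clock: 48.68
tool_pos: [0.5689, -0.1181, 0.2775]
ee_rot: [-2.311, -2.127, 0.003]
force: [-9.0, -2.8, 6.1]
grip_width: 0.014
```

```bash
python3 - <<'E'
from h import *
to(psi=1.546); print(bot.observe()["moment"])
E
```

```text
turn -0.058  shift x 0.00 y 0.00 z -0.00 cm | now [ 0.5689 -0.1181  0.2775] 1.4877 gw 0.014 F [-9.  -2.8  6.1] t 48.67
[-0.51581182  1.59117852  0.61794279]
```

Request:
jog_arm:
  moves:
    - [0, 0, 0, 0, 5]
    - [0, 0, 0, 0, 5]
    - [0, 0, 0, 0, 5]
    - [0, 0, -3, 0, 5]
    - [0, 0, -5, 0, 5]
    - [0, 0, -5, 0, 5]
    - [3, 0, -2, 0, 5]
    - [0, 0, 0, 0, 5]

```text
clock: 49.68
tool_pos: [0.5719, -0.0868, 0.4292]
ee_rot: [2.308, 2.128, 0.003]
force: [0.1, 0.1, -0.7]
grip_width: 0.0498
```

```bash
python3 - <<'E'
from h import *
c=cap("wrist","w25"); to(); cap("scene","s25"); cap("side","d25")
im=cv2.imread("pics/s25.png")[110:310,110:350]; cv2.imwrite("pics/s25c.png",cv2.resize(im,None,fx=3,fy=3,interpolation=2))
E
```

```text
turn 0.000  shift x 0.00 y 0.00 z -0.00 cm | now [ 0.5719 -0.0875  0.4276] 1.489 gw 0.05 F [ 0.1  0.1 -0.1] t 49.73
```

View pics/w25.png

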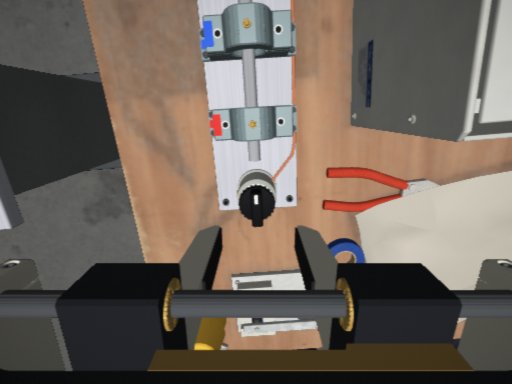

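View pics/s25c.png

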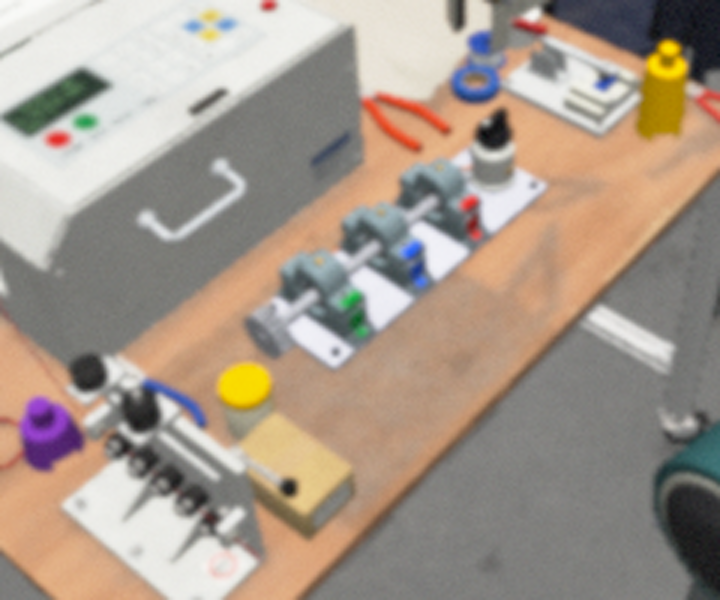

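```bash
python3 - <<'E'
import cv2
im=cv2.imread("pics/w25.png")[90:240,190:320]; cv2.imwrite("pics/w25c.png",cv2.resize(im,None,fx=4,fy=4,interpolation=2))
E
```

```text
(no output)
```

View pics/w25c.png

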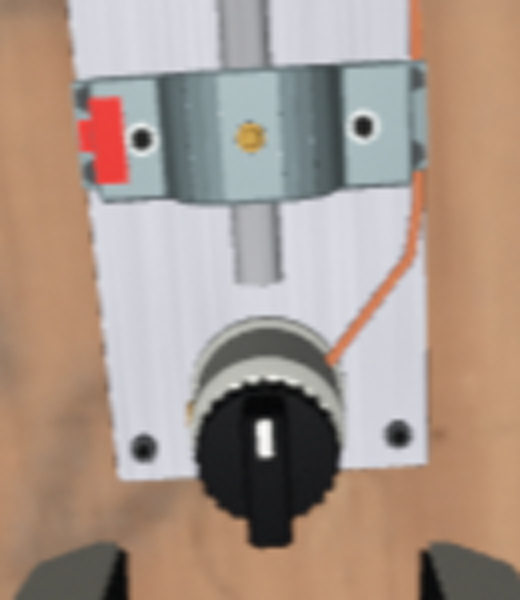

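```bash
python3 -c "
from cell import bot
print(bot.finish_job())"
```

```text
the job is handed in; nothing more can be done
None
```

The job is done and handed in at about 50 s of the 210 s allowed. The hand-in gives no verdict, so the results below come from my own checks.

- **Covers:** Only two were on the bearings, over the green and blue seats. Both are nested on the spare cover, and the last scene picture shows one upright stack.
- **Caps:** I seated blue, green and red in that order, paint mark above paint mark. The red cap needed a half turn first. The blue cap had been knocked about 18 mm aside, so I measured it again before picking it up. All three met resistance at a tool height of 256–257 mm, which puts the undersides at the 52 mm joint plane rather than up on the keys. The last pictures show them seated.
- **Filler cap:** I turned it 1.21 rad clockwise and then pressed on. The moment about the vertical rose from about 0.07 to 0.62 N m, so it is against the stop. In the last picture the bar lies along the shaft within the reading error of about 0.02 rad.

I did not touch the tools, the carton, the jar or the purple look-alike. One contact was firmer than intended: the first cover met about 26 N on nesting.

No check failed. Two disagreed slightly: separate estimates of the seat positions differed by about 2 mm along the shaft, and the red cap sat about 2.5 mm off centre in the grip. I corrected for both before lowering.

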